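# Mount the polishing lap on a gem-cutting machine and lock it with the arbor key

### The arm

A 6-joint arm with a two-finger parallel gripper is mounted at the origin on the work surface; the furniture and walls round the work are solid. World frame = base frame: x ahead of the robot, y to its left, z up, the work surface at z = 0. Lengths are in m, angles in rad, forces in N, time in s.
With the tool pointing down it reaches from about 0.35 to 0.85 m from the base axis. Payload 8.1 kg.
Tool frame: the origin (TCP) lies at the centre of the arm's flange, where the gripper is bolted on; the fingertips stand 186 mm ahead of it and the grasp point (between the pads) lies 167 mm ahead of it (robot.nose_length is the distance from the TCP to the fingertips, in m); z points along the fingers, x is the direction in which the jaws open and shut, and the axes are right-handed (so a half turn about z gives the same grasp; the last joint's range is limited). The gripper opens to 93 mm and grips with 3 to 60 N. Pads are 15 mm wide; open, the fingers measure 128 mm over their backs; the gripper's body (75 mm by 188 mm) begins 65 mm behind the grasp point.
Start: joints at [1.074, 0.13, 1.488, -0, 1.523, -0.085], TCP at [0.24, 0.55, 0.405] pointing down, gripper open.
Joint ranges: [-2.96, 2.96], [-0.89, 2.26], [0.02, 2.5], [-1.34, 4.48], [0, 2.73], [-2.66, 2.66]. Speed limits (rad/s): [2.39, 2.39, 2.79, 3.14, 3.14, 3.14].

### API

Orientations are given as a rotation vector (axis times angle).
In Python, from plant import robot gives the robot as it stands.
- The arm moves only by the tool arm_command, never from a script. Its argument "motion" is a list of rows, each an object with "slide": the shift along the tool's x, y, z each as a share of 0.4 m, from -1 to 1, a list of three; "turn": the turn, a rotation vector about the tool's x, y, z each as a share of 0.5 rad, from -1 to 1, a list of three. A call has exactly 5 rows; each row shifts and turns the commanded pose from where the row before left it, along the tool's axes as they then stand; what a row does not reach is not made up. A row lasts 1/12 s, in which the tool goes at most 41.7 mm and 7.16 degrees, less where a joint would pass 70% of its speed; a pose out of reach is approached as far as the arm can. A call with a number of a shift or a turn outside -1 to 1 is refused whole. A call with a gripper value outside its range is refused whole. "gripper" is the opening in per cent of the stroke, from 0 (shut) to 100 (fully open), set as the call begins (left out, the last holds). The fingers move at their own pace and stop on an object; "grip_force" is the grip in N (left out, the last holds). Time passes only in rows, so rows that do not move let the fingers close, or fill a call up. It gives the time, the measured TCP pose, the force and the opening at its end, in the units of the state.
- robot.read_state(): the state, without advancing time (a new reading comes with each control period).
- robot.read_camera(name): name is "scene" or "top"; returns a dict with "pixels" (400x640x3 uint8, blue, green, red), "intrinsics" (3x3 intrinsics, pixels), "D" ([k1, k2, p1, p2, k3] as OpenCV has them; the pictures are not rectified), "T" (4x4, takes a point from camera to world coordinates). Camera axes: x right, y down, z forward; pixel columns grow to the right and rows downward; lengths in m; the calibration is good to about 2 mm. A picture is of the moment at which its call begins. There is no depth.
- robot.close_job(): hands the job in, once; it reports no verdict.
The state is a dict: "t": time; "q": joint angles; "dq": joint speeds; "joint_torque": joint torques, N m; "tool_pos": TCP position; "orientation": TCP orientation; "force": force on the tool from outside, world axes, zero at the start; "wrist_torque": the same for the moment, N m; "opening": finger opening in m.
Only numpy, scipy, OpenCV 4.12 (cv2) and the standard library are available. Lean on these libraries where they do the work, as an engineer would, in place of code of your own. Each camera call takes 0.05 s, during which the arm holds its last target.

### The job

The stone has been ground and now wants polishing: put the cream-faced polishing lap over the spigot of the lap machine, hub up and flat on the platen, and set the brass clamp flange on top of it, boss up and flush on the lap's hub. Then take the T-key out of its wooden stand, push it fully home in the square socket on top of the spigot, turn it clockwise as far as it goes so that the cap locks the stack, and put the key back in its stand. Leave the dark grinding lap and the other things on the table where they are.

Things in the scene. Friction and masses are not known exactly. Their poses are not given: they have to be found in the camera images.
- polishing_lap: loose lap with a CREAM working face, 160 g nominal: aluminium disc 92 mm across and 8 mm thick, with a round hub 48 mm across standing 12 mm above the disc (20 mm overall), bored right through at 32 mm. Grip it by the hub. Origin: centre of the underside (on the bore axis); z up out of the hub. It starts lying on the table, hub up.
- grinding_lap: loose lap of the same shape with a DARK GREY working face; not to be used. Origin: centre of the underside.
- clamp_flange: loose brass flange, 120 g nominal: disc 60 mm across, 5 mm thick, with a round boss 42 mm across standing 13 mm above it (18 mm overall), bored through at 32 mm. Grip it by the boss. Origin: centre of the underside; z up out of the boss. Starts on the table, boss up; the thread spool's axis is 68 mm away along the flange's -x.
- lap_machine: fixed white machine 156 x 156 mm, housing top 36 mm above the table, round black splash pan 140 mm across with its rim 50 mm above the table. Origin: on the table under the spigot axis; its switches face -x of the machine.
- seat (a point): centre of the platen face (68 mm across, 50 mm above the table), on the spigot axis. The spigot, 30 mm across, stands 38.6 mm above it; then the dark round cap (lock core), up to 46.5 mm, its top 3.5 mm tapered from 29 to 24 mm across as a lead-in. Seated, the lap's origin is here and the flange's origin 20 mm above.
- socket (a point): centre of the mouth of the square socket in the cap, 46.5 mm above the platen; it is the cap's pivot and stands 4.5 mm OFF the spigot axis. Turns with the cap. Socket 9.0 mm square, sides along this point's x and y, 18.5 mm deep.
- lock (a joint): angle of the eccentric lock cap about its socket, rad: 0 open (cap in line with the spigot), 1.2 locked at the stop (cap overhangs the spigot by 5 mm on one side, 1.4 mm above the seated flange, and traps it); grows CLOCKWISE seen from above; starts at 0 to 0.1. Friction 0.06 N m; it stays where left. With the cap turned out nothing goes over the spigot.
- key: loose T-key, 90 g, 68 mm long: steel shank 8 mm square (last 5 mm tapered), 42 mm long, sides along its x, y; 16 mm collar; 46 to 68 mm above the tip a blue flat handle, 40 mm along x, 10 mm thick along y. Origin: the tip, z up. Starts upright in the stand, any yaw. Home in the socket the tip is 18.5 mm below the mouth; play there 0.14 rad each way, so turn it that much further.
- key_stand: fixed wooden block 44 mm (x) x 120 mm (y) x 36 mm high with two brass dop sticks with little stones (15 mm across) standing at y = +42 and -42 mm, up to 93 mm above the table. Origin: centre of the underside.
- stand_hole (a point): mouth of the key's hole in the stand, 36 mm above the table: round, 13 mm across, 26 mm deep.
- spool: bystander: standing spool of blue thread, 51 mm across, 60 mm high, close to the clamp flange. Origin: centre of the underside.
- tumbler: bystander: tall light grey open beaker, 104 mm across, 131 mm high, standing near the polishing lap: its axis is 115 mm away along the lap's -x at the start. Origin: centre of the underside.
- wax_jar: bystander: low white jar, 52 mm across, 24 mm high, 85 mm from the dark grinding lap's axis. Origin: centre of the underside.
There are look-alikes about, which are no part of the job. Of the things that look like the clamp_flange, take the one that is farthest to the robot's left at the start.

How it is judged:
By the outcome, as a careful person would: the job done as asked, in the order asked, and still so for the second after the job is handed in, with the robot touching nothing.
It also fails if it takes over 72 s, if anything falls off the work surface, if the arm or the gripper's body presses on something with over 40 N, if the wrist force passes 120 N, or if a joint passes its speed limit or range.

## Working session

There is one attempt and no reset: what is moved stays moved. The work goes in short steps, Python scripts to look and compute and a tool call to move; the robot and the scene stay as the last step left them, time stands still between calls to the robot, and variables do not carry over. Pictures are saved under pics/ and viewed, and the job is handed in when it is done.

Besides the shell and the picture viewer there is one more tool, called after "Request:" as name(argument=value, ...) on one line, values as JSON. arm_command: Moves the arm, as the interface text tells. Shift numbers are shares of 0.4 m and turn numbers shares of 0.5 rad, none past 1 either way. Its arguments: {"type":"object","properties":{"motion":{"type":"array","items":{"type":"object","properties":{"slide":{"type":"array","items":{"type":"number"}},"turn":{"type":"array","items":{"type":"number"}}}}},"gripper":{"type":"number"},"grip_force":{"type":"number"}},"required":["motion"]}

```bash
ls; mkdir -p pics
python3 - <<'E'
from plant import robot
import cv2
s=robot.read_state();print(s)
for n in("scene","top"):
    c=robot.read_camera(n);cv2.imwrite(f"pics/{n}0.png",c["pixels"]);print(n,c["intrinsics"],c["D"],c["T"])
    import pickle;pickle.dump(c,open(f"{n}0.pkl","wb"))
E
```

```text
pics
{'t': 0.0, 'q': array([ 1.07358326e+00,  1.31167559e-01,  1.48927100e+00, -1.96688456e-05,
        1.52297329e+00, -8.53947415e-02]), 'dq': array([-1.50309932e-04, -1.18565625e-03, -1.17310936e-03,  1.39690922e-03,
        4.40107811e-05,  8.40389066e-04]), 'joint_torque': array([ 1.63900117e-03, -5.59848332e+01, -4.91760921e+01,  7.70837255e-02,
        3.49544815e-02, -1.97105064e-04]), 'tool_pos': array([0.24003944, 0.54964929, 0.40368785]), 'orientation': array([ 2.62796633e+00,  1.71984376e+00, -2.50047594e-03]), 'force': array([-0.54063849,  0.327097  , -0.16907535]), 'wrist_torque': array([0.07299512, 0.00032099, 0.0523841 ]), 'opening': 0.09286304539622603}
scene [[433.3272523    0.         319.55798539]
 [  0.         433.3272523  191.50492087]
 [  0.           0.           1.        ]] [-0.0396956  0.         0.         0.         0.       ] [[-0.85052862 -0.27971651  0.44537595 -0.39135147]
 [-0.52533135  0.49219374 -0.69409819  1.20525635]
 [-0.02506053 -0.82432033 -0.56556871  1.07234596]
 [ 0.          0.          0.          1.        ]]
top [[370.0579481    0.         322.06238008]
 [  0.         370.0579481  199.11265247]
 [  0.           0.           1.        ]] [-0.03111712  0.          0.          0.          0.        ] [[-0.01028235 -0.99669211  0.08061712  0.3260933 ]
 [-0.99993546  0.00985919 -0.00564542 -0.03866861]
 [ 0.00483193 -0.08066996 -0.99672916  1.25172468]
 [ 0.          0.          0.          1.        ]]
```

View pics/scene0.png

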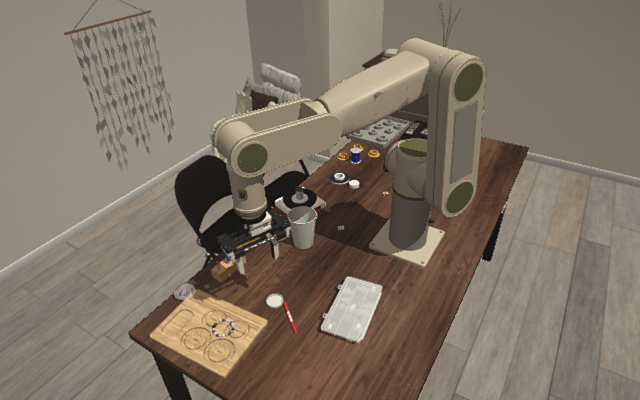

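View pics/top0.png

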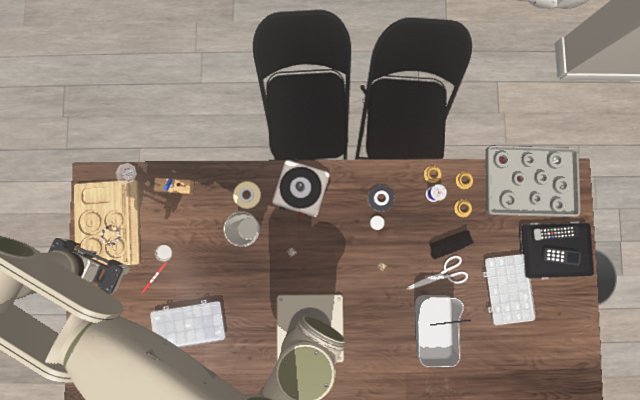

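The top view shows the stand at (172,187), the cream lap at (247,195), the machine at (301,187), the dark lap at (380,197) and the spool at (436,192). There are three brass flanges, at (432,174), (464,181) and (463,208). The one farthest to the robot's left (+y, image left) should be (432,174). I'll check that in enlarged crops.

```bash
cat > h.py <<'E'
import cv2,numpy as np,pickle
from scipy.spatial.transform import Rotation as R
def load(n): return pickle.load(open(n,"rb"))
def ray(c,uv):
    p=cv2.undistortPoints(np.array([[uv]],float),c["intrinsics"],np.array(c["D"]))[0,0]
    T=np.array(c["T"]);return T[:3,3],T[:3,:3]@np.array([p[0],p[1],1])
def onz(c,uv,z):
    o,d=ray(c,uv);return o+d*(z-o[2])/d[2]
def proj(c,P):
    T=np.linalg.inv(np.array(c["T"]));q,_=cv2.projectPoints(np.array(P,float).reshape(-1,3),cv2.Rodrigues(T[:3,:3])[0],T[:3,3],c["intrinsics"],np.array(c["D"]));return q[:,0]
def crop(c,fn,x0,y0,w,h,k):
    cv2.imwrite(fn,cv2.resize(c["pixels"][y0:y0+h,x0:x0+w],None,fx=k,fy=k,interpolation=cv2.INTER_CUBIC))
E
python3 - <<'E'
from h import *
t=load("top0.pkl")
crop(t,"pics/t1.png",140,150,200,100,4)
crop(t,"pics/t2.png",350,150,140,80,5)
crop(load("scene0.pkl"),"pics/s1.png",190,130,200,150,4)
for n,uv,z in[("lap",(247,195),.02),("mach",(301,187),.09),("dark",(380,197),.02),("fl",(432,174),.018),("fl2",(464,181),.018),("fl3",(463,208),.018),("spool",(436,192),.06),("stand",(172,187),.036)]: print(n,onz(t,uv,z).round(4))
E
```

```text
lap [0.442  0.2052 0.02  ]
mach [0.4591 0.0209 0.09  ]
dark [ 0.4309 -0.2396  0.02  ]
fl [ 0.5073 -0.4179  0.018 ]
fl2 [ 0.4826 -0.5261  0.018 ]
fl3 [ 0.3912 -0.5189  0.018 ]
spool [ 0.442 -0.416  0.06 ]
stand [0.4696 0.4515 0.036 ]
```

View pics/t1.png

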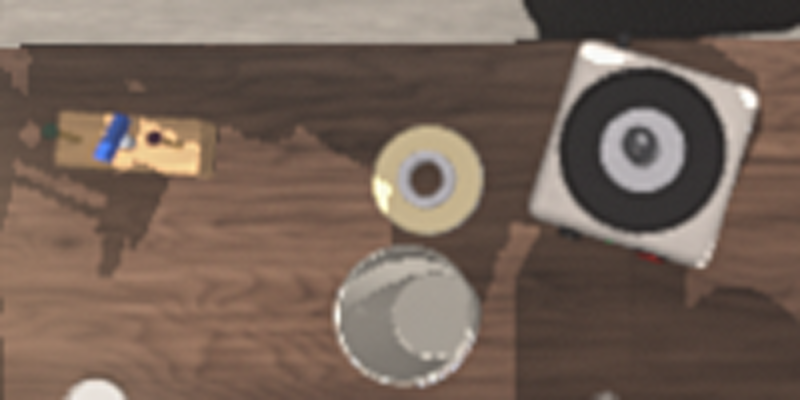

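View pics/t2.png

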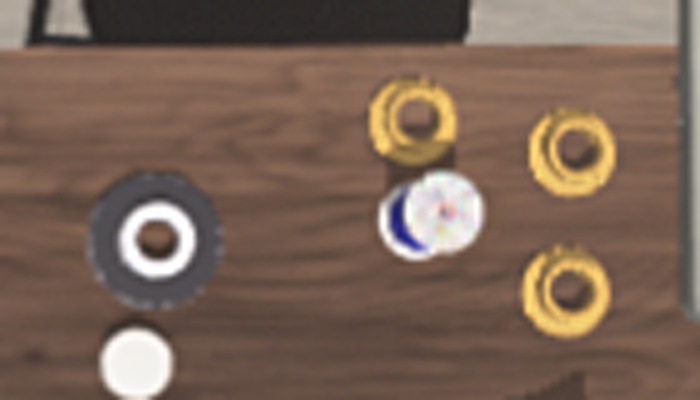

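View pics/s1.png

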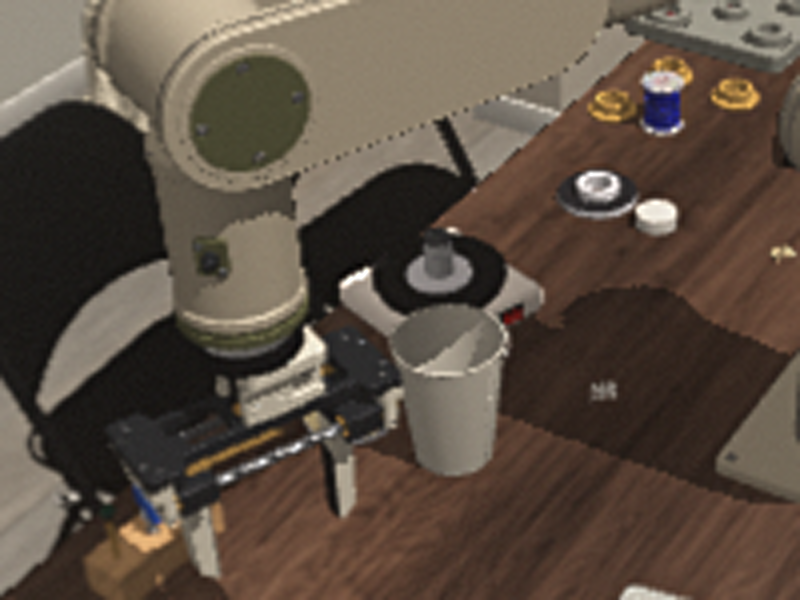

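Confirmed: (432,174) is the leftmost of the three flanges, and it sits about 65 mm from the spool as described. The other two don't fit. Next, precise measurements by mask, contour and circle fit on the right planes.

```bash
cat >> h.py <<'E'
def circ(c,mask,x0,y0,k,z,hull=True):
    # mask is on k-times upscaled crop; return circle fit on plane z of the biggest contour
    cs,_=cv2.findContours(mask.astype(np.uint8),cv2.RETR_EXTERNAL,cv2.CHAIN_APPROX_NONE)
    m=max(cs,key=cv2.contourArea)
    if hull:m=cv2.convexHull(m)
    m=m[:,0].astype(float); px=(m+.5)/k-.5+[x0,y0]
    P=np.array([onz(c,p,z)[:2] for p in px])
    A=np.c_[2*P,np.ones(len(P))];s=np.linalg.lstsq(A,(P**2).sum(1),rcond=None)[0]
    r=np.sqrt(s[2]+s[0]**2+s[1]**2);res=np.abs(np.hypot(*(P-s[:2]).T)-r)
    return s[:2].round(4),round(2000*r,1),round(1000*res.mean(),2)
def up(c,x0,y0,w,h,k=6):
    return cv2.resize(c["pixels"][y0:y0+h,x0:x0+w],None,fx=k,fy=k,interpolation=cv2.INTER_CUBIC)
E
python3 - <<'E'
from h import *
t=load("top0.pkl");k=6
def hsv(x0,y0,w,h): 
    i=up(t,x0,y0,w,h);return cv2.cvtColor(i,cv2.COLOR_BGR2HSV),i
for (u,v) in[(240,200),(247,195),(235,190),(252,195),(301,187),(300,188),(288,187),(310,190),(295,170),(292,180),(432,174),(425,174),(432,165),(432,185),(168,184),(160,187),(185,187)]: print((u,v),t["pixels"][v,u],end=' ')
print()
H,i=hsv(228,175,40,40); m=(H[...,1]>50)&(H[...,1]<140)&(H[...,2]>120); cv2.imwrite("pics/m1.png",np.hstack([i,cv2.cvtColor(m.astype(np.uint8)*255,8)])); print("lap",circ(t,m,228,175,k,.008))
m2=(H[...,1]<60)&(H[...,2]>120);print("hub",circ(t,m2,228,175,k,.02))
H,i=hsv(270,155,62,66); m=(H[...,2]<75)
cv2.imwrite("pics/m2.png",np.hstack([i,cv2.cvtColor(m.astype(np.uint8)*255,8)]))
H,i=hsv(418,160,32,32); m=(H[...,1]>130)&(H[...,0]>15)&(H[...,0]<32)&(H[...,2]>100)
cv2.imwrite("pics/m3.png",np.hstack([i,cv2.cvtColor(m.astype(np.uint8)*255,8)]));print("flange",circ(t,m,418,160,k,.005))
E
```

```text
(240, 200) [138 174 191] (247, 195) [58 67 83] (235, 190) [145 182 201] (252, 195) [175 170 174] (301, 187) [75 72 74] (300, 188) [75 73 74] (288, 187) [47 48 50] (310, 190) [143 141 144] (295, 170) [48 48 50] (292, 180) [105 103 106] (432, 174) [ 81  98 126] (425, 174) [114 203 241] (432, 165) [ 68  92 116] (432, 185) [60 70 89] (168, 184) [131  77  58] (160, 187) [101 136 169] (185, 187) [129 179 223] 
lap (array([0.4341, 0.2222]), np.float64(117.0), np.float64(5.63))
hub (array([0.4445, 0.2079]), np.float64(52.7), np.float64(0.27))
flange (array([ 0.5101, -0.4217]), np.float64(58.8), np.float64(0.65))
```

View pics/m1.png

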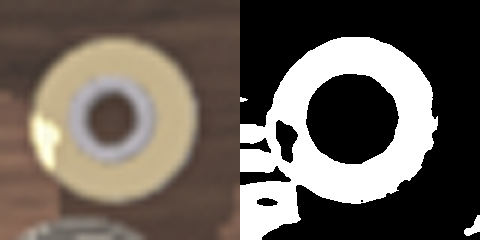

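View pics/m2.png

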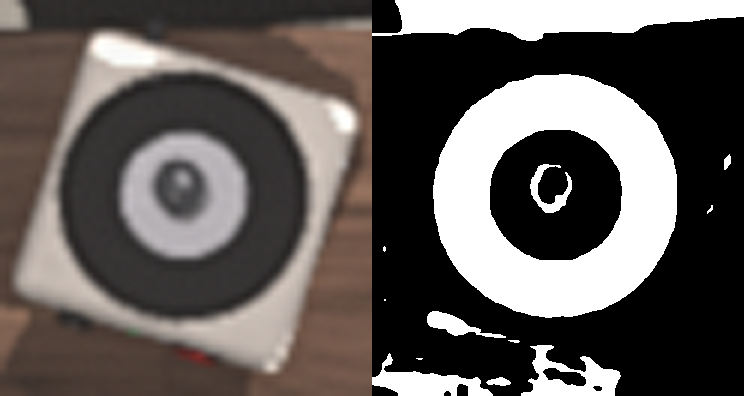

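View pics/m3.png

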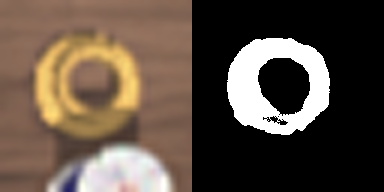

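Run:
```python
from h import *
t=load("top0.pkl");k=6
L=lambda i:cv2.cvtColor(i,cv2.COLOR_BGR2LAB)
# lap
x0,y0=228,175;i=up(t,x0,y0,40,40);H=cv2.cvtColor(i,cv2.COLOR_BGR2HSV);m=((i[...,1]>125)).astype(np.uint8)
cv2.circle(m,(113,119),200,0,220) # keep within r<90
n,lab,st,ce=cv2.connectedComponentsWithStats(m);
print("lap disc",circ(t,m,x0,y0,k,.008))
hole=((i[...,1]<118)).astype(np.uint8);mm=np.zeros_like(hole);cv2.circle(mm,(113,119),40,1,-1);print("lap bore",circ(t,hole&mm,x0,y0,k,.02))
hub=((H[...,1]<45)).astype(np.uint8);cv2.circle(mm,(113,119),52,1,-1);print("hub",circ(t,hub&mm,x0,y0,k,.02))
# machine
x0,y0=270,155;i=up(t,x0,y0,62,66);g=i[...,1]
mm=np.zeros(g.shape,np.uint8);cv2.circle(mm,(183,195),140,1,-1)
print("pan",circ(t,(g<110)&(mm>0),x0,y0,k,.05))
mm[:]=0;cv2.circle(mm,(183,195),80,1,-1);print("platen",circ(t,(g>95)&(mm>0),x0,y0,k,.05))
mm[:]=0;cv2.circle(mm,(180,188),45,1,-1);print("cap",circ(t,(g<105)&(mm>0),x0,y0,k,.0895))
w=((g>150)).astype(np.uint8);cs,_=cv2.findContours(w,0,1);m=max(cs,key=cv2.contourArea);r=cv2.minAreaRect(m)
B=cv2.boxPoints(r);P=np.array([onz(t,(b+.5)/k-.5+[x0,y0],.036)[:2] for b in B]);print("housing",P.mean(0).round(4),P.round(4).tolist())
# flange
x0,y0=418,160;i=up(t,x0,y0,32,32);H=cv2.cvtColor(i,cv2.COLOR_BGR2HSV)
m=(H[...,1]>125)&(H[...,0]>13)&(H[...,0]<35)&(H[...,2]>70)
print("flange disc",circ(t,m,x0,y0,k,.005))
mm=np.zeros(m.shape,np.uint8);cv2.circle(mm,(92,80),32,1,-1)
b=(~m)&(mm>0);print("bore",circ(t,b,x0,y0,k,.018))
cv2.imwrite("pics/m4.png",np.hstack([i,cv2.cvtColor(m.astype(np.uint8)*255,8),cv2.cvtColor(b.astype(np.uint8)*255,8)]))
# key handle
x0,y0=145,168;i=up(t,x0,y0,60,40);H=cv2.cvtColor(i,cv2.COLOR_BGR2HSV)
m=((H[...,0]>100)&(H[...,0]<130)&(H[...,1]>90)).astype(np.uint8)
cs,_=cv2.findContours(m,0,1);q=max(cs,key=cv2.contourArea);r=cv2.minAreaRect(q);B=cv2.boxPoints(r)
P=np.array([onz(t,(b+.5)/k-.5+[x0,y0],.078)[:2] for b in B]);print("handle",P.mean(0).round(4),P.round(4).tolist(),r)
M=cv2.moments(q);print(M['m10']/M['m00']/k+x0,M['m01']/M['m00']/k+y0)
cv2.imwrite("pics/m5.png",np.vstack([i,cv2.cvtColor(m*255,8)]))
```

```text
lap disc (array([0.4446, 0.2098]), np.float64(92.9), np.float64(0.58))
lap bore (array([0.4446, 0.2082]), np.float64(28.9), np.float64(0.34))
hub (array([0.4444, 0.2079]), np.float64(49.9), np.float64(0.21))
pan (array([0.4635, 0.0258]), np.float64(137.0), np.float64(0.17))
platen (array([0.4637, 0.0256]), np.float64(70.3), np.float64(0.19))
cap (array([0.4624, 0.0256]), np.float64(28.4), np.float64(0.79))
housing [0.4627 0.0243] [[0.4123, 0.1207], [0.5604, 0.0752], [0.5127, -0.0727], [0.3656, -0.0259]]
flange disc (array([ 0.5099, -0.4216]), np.float64(59.9), np.float64(0.62))
bore (array([ 0.5086, -0.4211]), np.float64(29.4), np.float64(0.66))
handle [0.4743 0.4487] [[0.4604, 0.4642], [0.495, 0.4447], [0.4883, 0.4331], [0.4536, 0.4527]] ((138.800537109375, 98.84197235107422), (24.401750564575195, 75.07677459716797), 30.256441116333008)
168.02924074074073 184.56266666666667
```

View pics/m4.png

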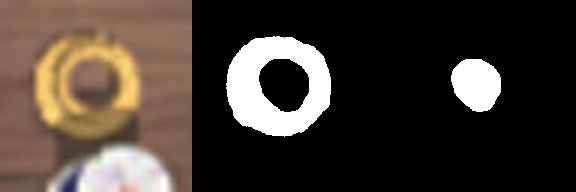

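View pics/m5.png

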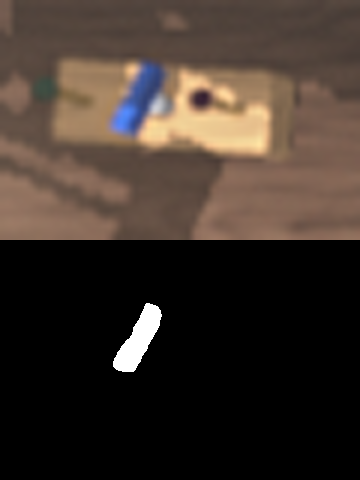

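Run:
```python
from h import *
t=load("top0.pkl");s=load("scene0.pkl")
a=up(t,288,173,26,26,16);p=proj(s,[.4636,.0256,.0965])[0];print(p)
b=up(s,int(p[0])-13,int(p[1])-13,26,26,16)
for i in(0,1):pass
cl=lambda i:np.clip((i.astype(float)-20)*1.5,0,255).astype(np.uint8)
cv2.imwrite("pics/cap.png",np.hstack([a,cl(b)][:2])[:, :800])
print(t["pixels"][178:196,292:308,1])
for n,uv,z in[("tumbler",(241,229),.131),("green",(145+44/6,168+88/6),.085),("dark",(145+203/6,168+98/6),.085),("spooltop",(438.5,192),.06)]:print(n,onz(t,uv,z).round(4))
for n,P in[("axis",[.4636,.0256,.0965])]:print(proj(t,P))
```

```text
[299.02638669 187.70663024]
[[ 47  49  71 108 138 168 187 186 186 186 186 177 153 124  92  61]
 [ 52  86 128 165 184 184 184 183 183 183 183 184 183 176 154 114]
 [103 151 174 184 184 184 178 171 177 182 182 181 181 182 183 166]
 [151 187 185 183 174 158 143 130 139 154 167 180 180 180 180 183]
 [173 185 183 176 147  95  70  71  74  82 124 168 182 179 179 180]
 [185 185 183 164 114  70  69  96 109  84  80 129 170 181 179 180]
 [181 181 177 143  84  70  80 125 153 120  71  92 148 179 179 178]
 [181 180 169 125  70  72  82 114 144 124  75  80 135 174 179 177]
 [183 180 170 125  69  71  83  94  99  91  72  79 125 167 180 177]
 [182 181 176 139  79  70  87  90  75  72  70  89 125 162 181 180]
 [183 183 183 161 105  67  77  83  73  70  75 100 133 163 180 180]
 [180 180 181 174 140  91  64  64  68  72  83 108 147 175 180 179]
 [180 177 177 178 170 136  89  70  77  85 103 135 166 181 180 180]
 [179 179 177 179 179 167 141 121 116 119 142 170 180 181 179 181]
 [170 181 179 177 177 179 173 166 161 160 171 179 182 179 179 180]
 [136 174 182 179 178 178 178 178 178 178 178 177 178 177 181 181]
 [ 90 144 175 179 180 178 178 178 177 177 176 178 179 179 180 166]
 [ 53  93 142 170 182 180 179 179 178 179 179 179 181 173 154 121]]
tumbler [0.3286 0.2008 0.131 ]
green [0.4784 0.4954 0.085 ]
dark [0.4722 0.4101 0.085 ]
spooltop [ 0.4419 -0.4242  0.06  ]
[[299.37529091 185.35073797]]
```

View pics/cap.png

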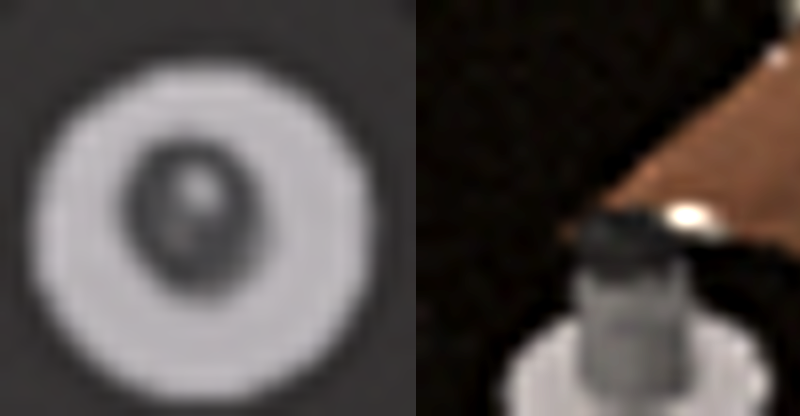

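Measured positions, in metres:

| Thing | Position (x, y) | Check |
|---|---|---|
| Cream lap | (0.4445, 0.208) | disc 92.9 mm across |
| Machine axis | (0.4636, 0.0256) | platen and pan fits agree |
| Flange | (0.509, -0.421) | disc 59.9 mm across |
| Key | (0.474, 0.449) | handle 39.8 mm long, yaw -29° |

First I'll yaw the tool so the jaws lie along world y, clear of the tumbler.

Request:
arm_command(motion=[{"slide": [0,0,0],"turn": [0,0,-0.206]},{"slide": [0,0,0],"turn": [0,0,-0.206]},{"slide": [0,0,0],"turn": [0,0,-0.206]},{"slide": [0,0,0],"turn": [0,0,-0.206]},{"slide": [0,0,0],"turn": [0,0,0]}], gripper=80)

```text
t: 0.52
tool_pos: [0.2401, 0.5497, 0.4041]
orientation: [2.216, 2.227, -0.002]
force: [-0.7, 0.5, -0.7]
opening: 0.075
```

Request:
arm_command(motion=[{"slide": [-0.085,0.051,0],"turn": [0,0,0]},{"slide": [-0.085,0.051,0],"turn": [0,0,0]},{"slide": [-0.085,0.051,0],"turn": [0,0,0]},{"slide": [-0.085,0.051,0],"turn": [0,0,0]},{"slide": [-0.085,0.051,0],"turn": [0,0,0]}])

```text
t: 0.93
tool_pos: [0.3425, 0.3783, 0.4044]
orientation: [2.225, 2.218, -0.001]
force: [0.4, 0.1, 0.7]
opening: 0.0741
```

Request:
arm_command(motion=[{"slide": [-0.085,0.051,0],"turn": [0,0,0]},{"slide": [-0.085,0.051,0],"turn": [0,0,0]},{"slide": [-0.085,0.051,0],"turn": [0,0,0]},{"slide": [-0.085,0.051,0],"turn": [0,0,0]},{"slide": [-0.085,0.051,0],"turn": [0,0,0]}])

```text
t: 1.35
tool_pos: [0.4447, 0.208, 0.4047]
orientation: [-2.226, -2.217, -0.0]
force: [1.7, 0.8, -0.1]
opening: 0.0743
```

Request:
arm_command(motion=[{"slide": [0,0,0],"turn": [0,0,0]},{"slide": [0,0,0],"turn": [0,0,0]},{"slide": [0,0,0],"turn": [0,0,0]},{"slide": [0,0,0],"turn": [0,0,0]},{"slide": [0,0,0],"turn": [0,0,0]}])

```text
t: 1.77
tool_pos: [0.4435, 0.2111, 0.4046]
orientation: [-2.22, -2.223, 0.0]
force: [-0.3, 0.5, 0.5]
opening: 0.0745
```

Request:
arm_command(motion=[{"slide": [-0.008,0.003,0.06],"turn": [0,0,0]},{"slide": [0,0,0.09],"turn": [0,0,0]},{"slide": [0,0,0.09],"turn": [0,0,0]},{"slide": [0,0,0.09],"turn": [0,0,0]},{"slide": [0,0,0.08],"turn": [0,0,0]}])

```text
t: 2.18
tool_pos: [0.4443, 0.2078, 0.2387]
orientation: [-2.219, -2.223, 0.001]
force: [0.7, 0.2, -0.5]
opening: 0.0743
```

Request:
arm_command(motion=[{"slide": [0,0,0.04],"turn": [0,0,0]},{"slide": [0,0,0.03],"turn": [0,0,0]},{"slide": [0,0,0.02],"turn": [0,0,0]},{"slide": [0,0,0.01],"turn": [0,0,0]},{"slide": [0,0,0],"turn": [0,0,0]}])

```text
t: 2.6
tool_pos: [0.4455, 0.2072, 0.2009]
orientation: [2.22, 2.222, 0.0]
force: [-0.2, -0.4, -0.1]
opening: 0.0744
```

Request:
arm_command(motion=[{"slide": [0,0,0.011],"turn": [0,0,0]},{"slide": [0,0,0],"turn": [0,0,0]},{"slide": [0,0,0],"turn": [0,0,0]},{"slide": [0,0,0],"turn": [0,0,0]},{"slide": [0,0,0],"turn": [0,0,0]}], gripper=30, grip_force=25)

```text
t: 3.02
tool_pos: [0.4458, 0.2069, 0.1971]
orientation: [2.221, 2.221, 0.002]
force: [-0.2, 0.5, 2.6]
opening: 0.0473
```

Request:
arm_command(motion=[{"slide": [0,0,0],"turn": [0,0,0]},{"slide": [0,0,0],"turn": [0,0,0]},{"slide": [0,0,0],"turn": [0,0,0]},{"slide": [0,0,0],"turn": [0,0,0]},{"slide": [0,0,0],"turn": [0,0,0]}])

```text
t: 3.43
tool_pos: [0.4458, 0.2069, 0.197]
orientation: [2.221, 2.221, 0.002]
force: [-0.8, 1.7, 5.8]
opening: 0.0477
```

Request:
arm_command(motion=[{"slide": [0,0,-0.04],"turn": [0,0,0]},{"slide": [0,0,-0.08],"turn": [0,0,0]},{"slide": [0,0,-0.09],"turn": [0,0,0]},{"slide": [0,0,-0.09],"turn": [0,0,0]},{"slide": [-0.02,0,-0.05],"turn": [0,0,0]}])

```text
t: 3.85
tool_pos: [0.4459, 0.1994, 0.3402]
orientation: [2.219, 2.221, 0.006]
force: [1.2, 0.5, -1.1]
opening: 0.047
```

Request:
arm_command(motion=[{"slide": [-0.08,0.008,0],"turn": [0,0,0]},{"slide": [-0.09,0.01,0],"turn": [0,0,0]},{"slide": [-0.09,0.01,0],"turn": [0,0,0]},{"slide": [-0.09,0.01,0],"turn": [0,0,0]},{"slide": [-0.083,0.01,0],"turn": [0,0,0]}])

```text
t: 4.27
tool_pos: [0.4641, 0.0236, 0.3359]
orientation: [-2.221, -2.222, 0.001]
force: [0.8, 1.0, -1.9]
opening: 0.0471
```

Request:
arm_command(motion=[{"slide": [0,0,0.02],"turn": [0,0,0]},{"slide": [0,0,0],"turn": [0,0,0]},{"slide": [0,0,0],"turn": [0,0,0]},{"slide": [0,0,0],"turn": [0,0,0]},{"slide": [0,0,0],"turn": [0,0,0]}])

```text
t: 4.68
tool_pos: [0.4645, 0.0266, 0.3284]
orientation: [-2.219, -2.223, 0.0]
force: [-0.0, -0.1, -0.8]
opening: 0.0475
```

Run:
```python
from plant import robot
from h import *
for n in("scene","top"):
    c=robot.read_camera(n);pickle.dump(c,open(f"{n}1.pkl","wb"))
crop(load("top1.pkl"),"pics/t3.png",225,140,150,110,5)
crop(load("scene1.pkl"),"pics/s3.png",220,110,150,120,5)
```

```text
(no output)
```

View pics/t3.png

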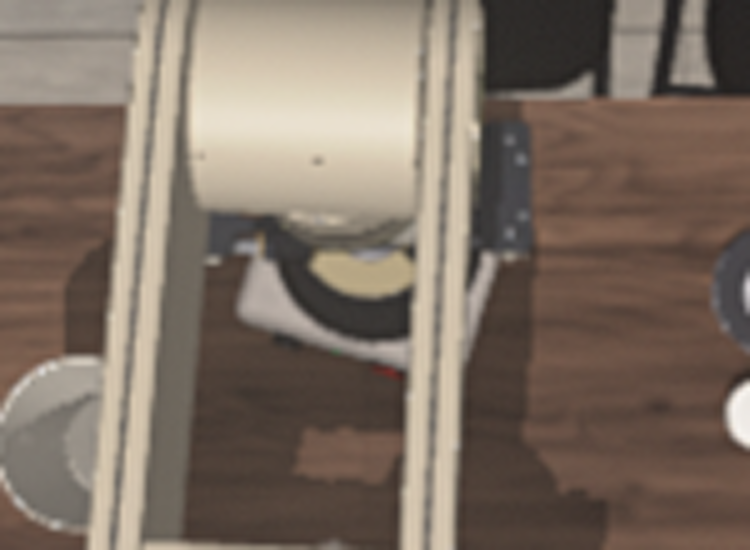

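View pics/s3.png

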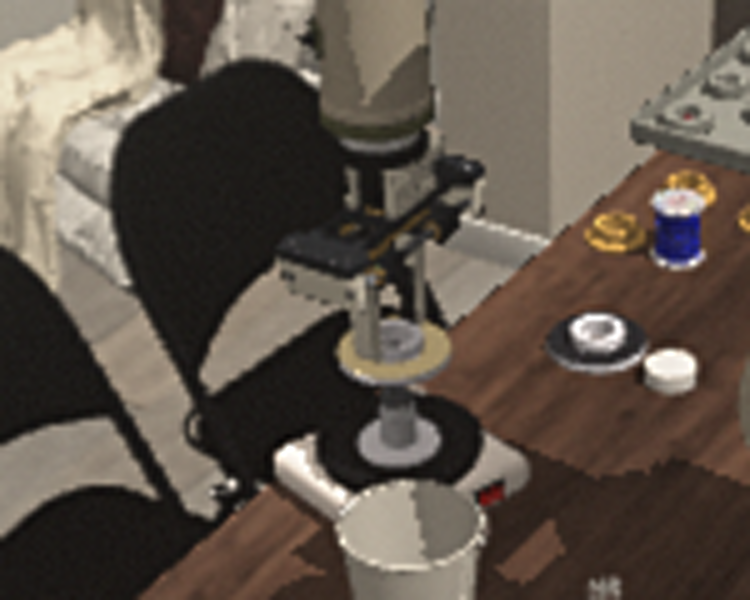

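Run:
```python
from h import *
s=load("scene1.pkl");x0,y0=280,165
i=up(s,x0,y0,40,25);H=cv2.cvtColor(i,cv2.COLOR_BGR2HSV)
m=((H[...,0]>15)&(H[...,0]<32)&(H[...,1]>60)&(H[...,2]>110)).astype(np.uint8)
print(circ(s,m,x0,y0,6,.1395))
s0=load("scene0.pkl");x0,y0=280,165
```

```text
(array([0.4622, 0.0277]), np.float64(90.3), np.float64(0.39))
```

Request:
arm_command(motion=[{"slide": [-0.003,0.002,0.05],"turn": [0,0,0]},{"slide": [0,0,0.03],"turn": [0,0,0]},{"slide": [0,0,0.01],"turn": [0,0,0]},{"slide": [0,0,0.01],"turn": [0,0,0]},{"slide": [0,0,0.01],"turn": [0,0,0]}])

```text
t: 5.2
tool_pos: [0.4656, 0.0251, 0.2847]
orientation: [-2.22, -2.222, -0.002]
force: [-0.7, 5.0, 16.6]
opening: 0.0477
```

Request:
arm_command(motion=[{"slide": [0,0,0.01],"turn": [0,0,0]},{"slide": [0,0,0.01],"turn": [0,0,0]},{"slide": [0,0,0.0],"turn": [0,0,0]},{"slide": [0,0,0.0],"turn": [0,0,0]},{"slide": [0,0,0],"turn": [0,0,0]}])

```text
t: 5.62
tool_pos: [0.4653, 0.0255, 0.2762]
orientation: [-2.219, -2.221, -0.003]
force: [-0.2, 9.4, -2.9]
opening: 0.0473
```

Request:
arm_command(motion=[{"slide": [0.003,0,0],"turn": [0,0,0]},{"slide": [0,0,0.01],"turn": [0,0,0]},{"slide": [0,0,0.01],"turn": [0,0,0]},{"slide": [0,0,0.0],"turn": [0,0,0]},{"slide": [0,0,0],"turn": [0,0,0]}])

```text
t: 6.03
tool_pos: [0.4653, 0.0259, 0.268]
orientation: [-2.22, -2.221, -0.0]
force: [-0.1, 6.1, -2.0]
opening: 0.0476
```

Request:
arm_command(motion=[{"slide": [0.004,0,0.01],"turn": [0,0,0]},{"slide": [0,0,0.01],"turn": [0,0,0]},{"slide": [0,0,0.01],"turn": [0,0,0]},{"slide": [0,0,0.01],"turn": [0,0,0]},{"slide": [0,0,0],"turn": [0,0,0]}])

```text
t: 6.45
tool_pos: [0.4651, 0.0269, 0.2511]
orientation: [-2.221, -2.221, 0.002]
force: [-0.6, 0.5, -1.1]
opening: 0.0472
```

Request:
arm_command(motion=[{"slide": [0,0,0.005],"turn": [0,0,0]},{"slide": [0,0,0.005],"turn": [0,0,0]},{"slide": [0,0,0.003],"turn": [0,0,0]},{"slide": [0,0,0],"turn": [0,0,0]},{"slide": [0,0,0],"turn": [0,0,0]}])

```text
t: 6.87
tool_pos: [0.4654, 0.0271, 0.2471]
orientation: [2.221, 2.222, -0.0]
force: [-0.4, 0.1, -2.1]
opening: 0.0473
```

Request:
arm_command(motion=[{"slide": [0,0,0.003],"turn": [0,0,0]},{"slide": [0,0,0.002],"turn": [0,0,0]},{"slide": [0,0,0],"turn": [0,0,0]},{"slide": [0,0,0],"turn": [0,0,0]},{"slide": [0,0,0],"turn": [0,0,0]}])

```text
t: 7.28
tool_pos: [0.4656, 0.0271, 0.2468]
orientation: [2.221, 2.222, -0.0]
force: [-10.5, -0.6, 16.9]
opening: 0.0476
```

Request:
arm_command(motion=[{"slide": [0,0,-0.003],"turn": [0,0,0]},{"slide": [0,0,0],"turn": [0,0,0]},{"slide": [0,0,0],"turn": [0,0,0]},{"slide": [0,0,0],"turn": [0,0,0]},{"slide": [0,0,0],"turn": [0,0,0]}], gripper=70)

```text
t: 7.7
tool_pos: [0.4655, 0.0271, 0.2462]
orientation: [2.221, 2.222, 0.0]
force: [-0.1, 0.7, 0.9]
opening: 0.0651
```

Request:
arm_command(motion=[{"slide": [0,0,-0.03],"turn": [0,0,0]},{"slide": [0,0,-0.06],"turn": [0,0,0]},{"slide": [0,0,-0.08],"turn": [0,0,0]},{"slide": [0,0,-0.05],"turn": [0,0,0]},{"slide": [0,0,0],"turn": [0,0,0]}])

```text
t: 8.12
tool_pos: [0.4671, 0.027, 0.3395]
orientation: [2.217, 2.218, 0.008]
force: [0.5, -0.1, 0.6]
opening: 0.0654
```

Request:
arm_command(motion=[{"slide": [-0.06,0.009,0],"turn": [0,0,0]},{"slide": [-0.09,0.009,0],"turn": [0,0,0]},{"slide": [-0.1,0.009,0],"turn": [0,0,0]},{"slide": [-0.1,0.009,0],"turn": [0,0,0]},{"slide": [-0.1,0.009,0],"turn": [0,0,0]}])

```text
t: 8.53
tool_pos: [0.4832, -0.1545, 0.3335]
orientation: [-2.22, -2.222, 0.0]
force: [0.5, 1.4, 0.6]
opening: 0.0652
```

Request:
arm_command(motion=[{"slide": [-0.1,0.009,0],"turn": [0,0,0]},{"slide": [-0.1,0.009,0],"turn": [0,0,0]},{"slide": [-0.1,0.009,0],"turn": [0,0,0]},{"slide": [-0.1,0.009,0],"turn": [0,0,0]},{"slide": [-0.1,0.009,0],"turn": [0,0,0]}])

```text
t: 8.95
tool_pos: [0.5011, -0.3549, 0.3331]
orientation: [-2.221, -2.221, 0.0]
force: [0.9, -0.0, 0.2]
opening: 0.0653
```

Request:
arm_command(motion=[{"slide": [-0.1,0.009,0],"turn": [0,0,0]},{"slide": [-0.07,0.009,0],"turn": [0,0,0]},{"slide": [0,0,0],"turn": [0,0,0]},{"slide": [0,0,0],"turn": [0,0,0]},{"slide": [0,0,0],"turn": [0,0,0]}])

```text
t: 9.37
tool_pos: [0.5086, -0.4205, 0.333]
orientation: [-2.22, -2.22, -0.001]
force: [-0.3, 1.6, -0.3]
opening: 0.065
```

Run:
```python
from plant import robot
from h import *
print(robot.read_state()["tool_pos"],robot.read_state()["orientation"])
c=robot.read_camera("top");pickle.dump(c,open(f"top2.pkl","wb"));cv2.imwrite("pics/top2.png",c["pixels"])
i=up(c,270,150,64,64,12);cv2.imwrite("pics/t4.png",i[:600,:768])
k=6;x0,y0=270,155;i=up(c,x0,y0,62,66);H=cv2.cvtColor(i,cv2.COLOR_BGR2HSV)
m=((H[...,0]>15)&(H[...,0]<32)&(H[...,1]>45)&(H[...,2]>110)).astype(np.uint8);q=np.zeros_like(m);cv2.circle(q,(183,190),110,1,-1)
print("lap",circ(c,m&q,x0,y0,k,.058))
```

```text
[ 0.50857535 -0.42046709  0.33301419] [-2.22012522e+00 -2.21990499e+00 -5.74837850e-04]
lap (array([0.4641, 0.0257]), np.float64(92.5), np.float64(0.18))
```

View pics/t4.png

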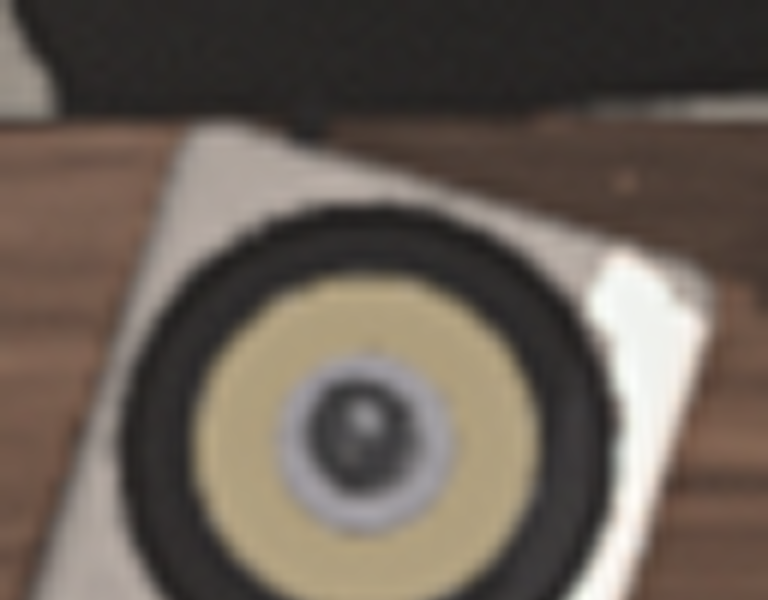

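View pics/top2.png

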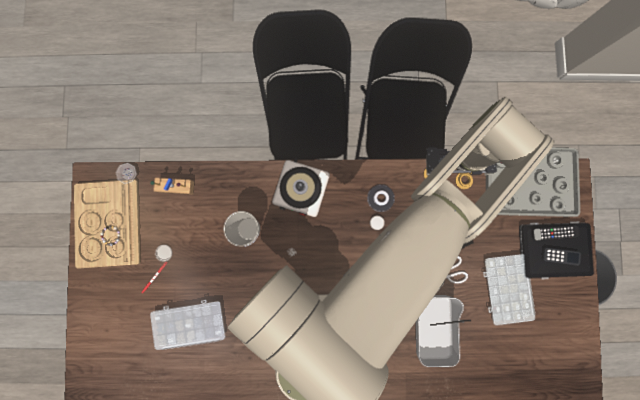

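The lap is seated flat: by camera its centre is (0.4641, 0.0257), which matches the spigot axis. Now down onto the flange boss.

Request:
arm_command(motion=[{"slide": [-0.002,0.002,0.06],"turn": [0,0,0]},{"slide": [0,0,0.09],"turn": [0,0,0]},{"slide": [0,0,0.09],"turn": [0,0,0]},{"slide": [0,0,0.06],"turn": [0,0,0]},{"slide": [0,0,0.02],"turn": [0,0,0]}])

```text
t: 9.83
tool_pos: [0.5082, -0.4185, 0.201]
orientation: [-2.214, -2.218, -0.0]
force: [-0.9, 0.3, -1.5]
opening: 0.065
```

Request:
arm_command(motion=[{"slide": [0,0,0.01],"turn": [0,0,0]},{"slide": [0,0,0.005],"turn": [0,0,0]},{"slide": [0,0,0],"turn": [0,0,0]},{"slide": [0,0,0],"turn": [0,0,0]},{"slide": [0,0,0],"turn": [0,0,0]}])

```text
t: 10.25
tool_pos: [0.5103, -0.4223, 0.2027]
orientation: [2.219, 2.219, 0.0]
force: [0.3, -0.4, 0.0]
opening: 0.065
```

Request:
arm_command(motion=[{"slide": [0.001,-0.002,0.015],"turn": [0,0,0]},{"slide": [0,0,0.007],"turn": [0,0,0]},{"slide": [0,0,0],"turn": [0,0,0]},{"slide": [0,0,0],"turn": [0,0,0]},{"slide": [0,0,0],"turn": [0,0,0]}])

```text
t: 10.67
tool_pos: [0.5086, -0.4213, 0.1914]
orientation: [-2.221, -2.221, -0.0]
force: [-0.3, 0.3, -0.5]
opening: 0.0654
```

Request:
arm_command(motion=[{"slide": [0,0,0],"turn": [0,0,0]},{"slide": [0,0,0],"turn": [0,0,0]},{"slide": [0,0,0],"turn": [0,0,0]},{"slide": [0,0,0],"turn": [0,0,0]},{"slide": [0,0,0],"turn": [0,0,0]}], gripper=25)

```text
t: 11.08
tool_pos: [0.5088, -0.4213, 0.1916]
orientation: [2.221, 2.222, -0.0]
force: [-0.1, 0.8, 1.3]
opening: 0.0415
```

Request:
arm_command(motion=[{"slide": [0,0,0],"turn": [0,0,0]},{"slide": [0,0,0],"turn": [0,0,0]},{"slide": [0,0,0],"turn": [0,0,0]},{"slide": [0,0,0],"turn": [0,0,0]},{"slide": [0,0,0],"turn": [0,0,0]}])

```text
t: 11.5
tool_pos: [0.5088, -0.4213, 0.1916]
orientation: [2.221, 2.222, -0.0]
force: [-0.3, -0.4, 1.2]
opening: 0.0415
```

Request:
arm_command(motion=[{"slide": [0,0,-0.04],"turn": [0,0,0]},{"slide": [0,0,-0.08],"turn": [0,0,0]},{"slide": [0,0,-0.09],"turn": [0,0,0]},{"slide": [0,0,-0.09],"turn": [0,0,0]},{"slide": [0,0,-0.07],"turn": [0,0,0]}])

```text
t: 11.92
tool_pos: [0.5088, -0.4213, 0.3425]
orientation: [2.22, 2.22, 0.0]
force: [0.2, -0.8, 0.0]
opening: 0.0422
```

Request:
arm_command(motion=[{"slide": [0.06,-0.009,0],"turn": [0,0,0]},{"slide": [0.09,-0.009,0],"turn": [0,0,0]},{"slide": [0.1,-0.01,0],"turn": [0,0,0]},{"slide": [0.1,-0.01,0],"turn": [0,0,0]},{"slide": [0.1,-0.01,0],"turn": [0,0,0]}])

```text
t: 12.33
tool_pos: [0.4888, -0.2397, 0.3392]
orientation: [-2.222, -2.221, -0.0]
force: [0.8, 0.6, -1.8]
opening: 0.0415
```

Request:
arm_command(motion=[{"slide": [0.1,-0.009,0],"turn": [0,0,0]},{"slide": [0.1,-0.009,0],"turn": [0,0,0]},{"slide": [0.1,-0.01,0],"turn": [0,0,0]},{"slide": [0.1,-0.009,0],"turn": [0,0,0]},{"slide": [0.1,-0.009,0],"turn": [0,0,0]}])

```text
t: 12.75
tool_pos: [0.4703, -0.0395, 0.3395]
orientation: [2.221, 2.221, 0.0]
force: [1.1, 0.1, -1.6]
opening: 0.0421
```

Request:
arm_command(motion=[{"slide": [0.1,-0.009,0],"turn": [0,0,0]},{"slide": [0.07,-0.009,0],"turn": [0,0,0]},{"slide": [0,0,0],"turn": [0,0,0]},{"slide": [0,0,0],"turn": [0,0,0]},{"slide": [0,0,0],"turn": [0,0,0]}])

```text
t: 13.17
tool_pos: [0.4638, 0.0265, 0.3395]
orientation: [2.22, 2.222, -0.001]
force: [-0.0, -0.9, -1.9]
opening: 0.0416
```

Run:
```python
from plant import robot
from h import *
s=robot.read_state();print(s["tool_pos"],s["orientation"])
c=robot.read_camera("scene");pickle.dump(c,open(f"scene3.pkl","wb"))
crop(c,"pics/s5.png",250,110,100,100,6)
```

```text
[0.46382951 0.02646304 0.3394818 ] [ 2.22011704e+00  2.22227275e+00 -5.95323704e-04]
```

View pics/s5.png

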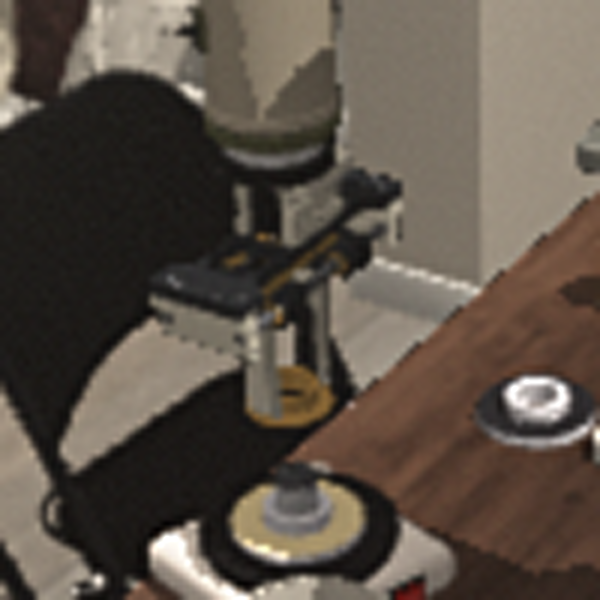

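The flange is held level above the spigot. Lowering it with force checks.

Request:
arm_command(motion=[{"slide": [0,0,0.06],"turn": [0,0,0]},{"slide": [0,0,0.04],"turn": [0,0,0]},{"slide": [0,0,0.02],"turn": [0,0,0]},{"slide": [0,0,0.01],"turn": [0,0,0]},{"slide": [0,0,0.005],"turn": [0,0,0]}])

```text
t: 13.63
tool_pos: [0.4638, 0.0259, 0.2851]
orientation: [-2.222, -2.22, 0.001]
force: [-0.4, 0.5, -0.7]
opening: 0.042
```

Request:
arm_command(motion=[{"slide": [0,0,0.006],"turn": [0,0,0]},{"slide": [0,0,0.005],"turn": [0,0,0]},{"slide": [0,0,0.005],"turn": [0,0,0]},{"slide": [0,0,0],"turn": [0,0,0]},{"slide": [0,0,0],"turn": [0,0,0]}])

```text
t: 14.05
tool_pos: [0.4638, 0.0267, 0.2796]
orientation: [-2.221, -2.221, 0.0]
force: [-4.5, 1.0, 0.5]
opening: 0.0418
```

Request:
arm_command(motion=[{"slide": [0,-0.003,0.01],"turn": [0,0,0]},{"slide": [0,0,0.01],"turn": [0,0,0]},{"slide": [0,0,0.01],"turn": [0,0,0]},{"slide": [0,0,0.005],"turn": [0,0,0]},{"slide": [0,0,0],"turn": [0,0,0]}])

```text
t: 14.47
tool_pos: [0.4624, 0.0268, 0.2649]
orientation: [-2.221, -2.221, 0.001]
force: [-4.6, 1.8, -0.3]
opening: 0.0419
```

Request:
arm_command(motion=[{"slide": [0,0,0.005],"turn": [0,0,0]},{"slide": [0,0,0.005],"turn": [0,0,0]},{"slide": [0,0,0.004],"turn": [0,0,0]},{"slide": [0,0,0],"turn": [0,0,0]},{"slide": [0,0,0],"turn": [0,0,0]}])

```text
t: 14.88
tool_pos: [0.4626, 0.0268, 0.2614]
orientation: [-2.22, -2.221, 0.001]
force: [-15.9, 1.2, 19.2]
opening: 0.0418
```

Request:
arm_command(motion=[{"slide": [0,0,-0.004],"turn": [0,0,0]},{"slide": [0,0,0],"turn": [0,0,0]},{"slide": [0,0,0],"turn": [0,0,0]},{"slide": [0,0,0],"turn": [0,0,0]},{"slide": [0,0,0],"turn": [0,0,0]}], gripper=62)

```text
t: 15.3
tool_pos: [0.463, 0.0266, 0.2614]
orientation: [2.221, 2.221, 0.001]
force: [0.3, -0.4, 1.2]
opening: 0.0576
```

Request:
arm_command(motion=[{"slide": [0,0,-0.03],"turn": [0,0,0]},{"slide": [0,0,-0.06],"turn": [0,0,0]},{"slide": [0,0,-0.09],"turn": [0,0,0]},{"slide": [0,0,-0.06],"turn": [0,0,0]},{"slide": [0,0,0],"turn": [0,0,0]}])

```text
t: 15.72
tool_pos: [0.4644, 0.0266, 0.3632]
orientation: [2.216, 2.217, 0.01]
force: [1.0, -0.1, 0.5]
opening: 0.0574
```

Request:
arm_command(motion=[{"slide": [0.06,0.002,0],"turn": [0,0,0]},{"slide": [0.09,0.002,0],"turn": [0,0,0]},{"slide": [0.1,0.002,0],"turn": [0,0,0]},{"slide": [0.1,0.002,0],"turn": [0,0,0]},{"slide": [0.1,0.002,0],"turn": [0,0,0]}])

```text
t: 16.13
tool_pos: [0.4663, 0.2083, 0.3565]
orientation: [2.222, 2.221, -0.0]
force: [1.7, -0.4, 0.3]
opening: 0.0575
```

Request:
arm_command(motion=[{"slide": [0.1,0.002,0],"turn": [0,0,0]},{"slide": [0.1,0.002,0],"turn": [0,0,0]},{"slide": [0.1,0.002,0],"turn": [0,0,0]},{"slide": [0.1,0.002,0],"turn": [0,0,0]},{"slide": [0.1,0.003,0],"turn": [0,0,0]}])

```text
t: 16.55
tool_pos: [0.4705, 0.4087, 0.356]
orientation: [-2.221, -2.222, 0.001]
force: [0.5, 0.2, 0.7]
opening: 0.0584
```

Request:
arm_command(motion=[{"slide": [0.07,0.002,0],"turn": [0,0,0]},{"slide": [0.035,0.002,0],"turn": [0,0,0]},{"slide": [0,0,0],"turn": [0,0,0.2]},{"slide": [0,0,0],"turn": [0,0,0.2]},{"slide": [0,0,0],"turn": [0,0,0.2]}])

```text
t: 16.97
tool_pos: [0.4723, 0.4492, 0.3556]
orientation: [2.532, 1.86, -0.002]
force: [1.0, -0.3, 0.8]
opening: 0.0574
```

Request:
arm_command(motion=[{"slide": [0,0,0],"turn": [0,0,0.2]},{"slide": [0,0,0],"turn": [0,0,0.226]},{"slide": [0,0,0],"turn": [0,0,0]},{"slide": [0,0,0],"turn": [0,0,0]},{"slide": [0,0,0],"turn": [0,0,0]}], gripper=20)

```text
t: 17.38
tool_pos: [0.4725, 0.4487, 0.3565]
orientation: [2.709, 1.59, -0.001]
force: [0.3, 0.7, -0.2]
opening: 0.0287
```

Run:
```python
from plant import robot
from h import *
s=robot.read_state();print(s["tool_pos"],s["orientation"],s["q"].round(3),s["opening"])
c=robot.read_camera("top");pickle.dump(c,open(f"top4.pkl","wb"));cv2.imwrite("pics/top4.png",c["pixels"])
d=robot.read_camera("scene");pickle.dump(d,open(f"scene4.pkl","wb"))
a=up(c,285,160,32,40,12);b=up(d,282,165,32,40,12)
cv2.imwrite("pics/c4.png",np.hstack([a,b]))
crop(d,"pics/s6.png",180,180,100,100,6)
k=12;x0,y0=285,160;H=cv2.cvtColor(a,cv2.COLOR_BGR2HSV)
m=((H[...,0]>13)&(H[...,0]<32)&(H[...,1]>135)&(H[...,2]>90)).astype(np.uint8);cv2.imwrite("pics/mm.png",m*255)
print("flange",circ(c,m,x0,y0,k,.075))
```

```text
[0.47253333 0.4486547  0.35654588] [ 2.70915612e+00  1.59044435e+00 -9.78081878e-04] [ 0.681  0.293  1.39   0.     1.459 -0.381] 0.02865508267538731
flange (array([0.4649, 0.0249]), np.float64(51.0), np.float64(0.26))
```

View pics/c4.png

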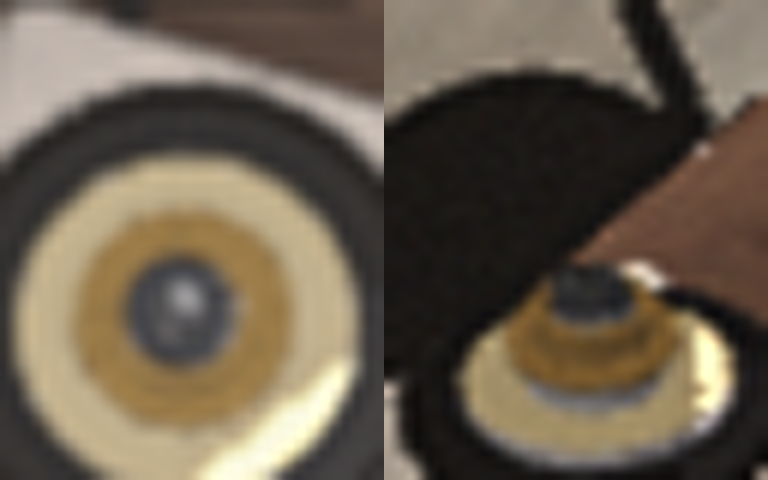

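View pics/s6.png

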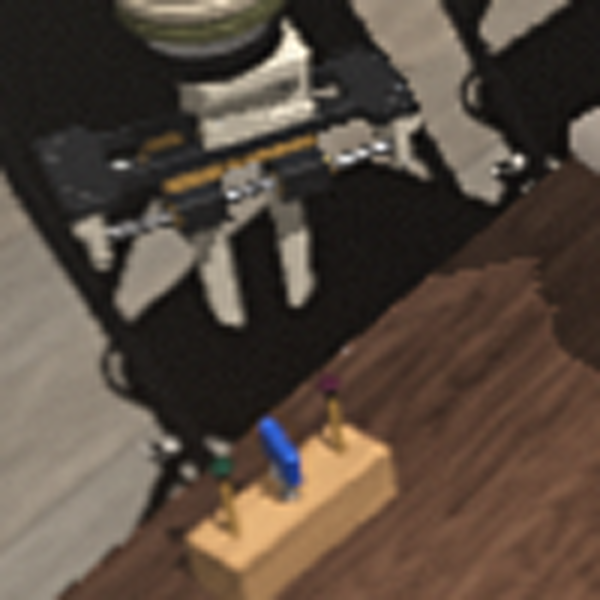

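Flange is flush on the hub. The socket shows as a light spot about 4 mm from the cap centre along the machine's +x, as I expected from the description. Next, a cross-check of the key's position across both views.

Run:
```python
from h import *
d=load("scene4.pkl");t=load("top0.pkl")
x0,y0=215,240;i=up(d,x0,y0,25,30,8);H=cv2.cvtColor(i,cv2.COLOR_BGR2HSV)
m=((H[...,0]>100)&(H[...,0]<130)&(H[...,1]>90)).astype(np.uint8)
cs,_=cv2.findContours(m,0,1);q=max(cs,key=cv2.contourArea);M=cv2.moments(q)
uv=np.array([M['m10'],M['m01']])/M['m00'];uv=(uv+.5)/8-.5+[x0,y0];print(uv)
print("scene@.067",onz(d,uv,.067).round(4))
ut=(168.0292-.4,184.5627-.4)
o1,d1=ray(d,uv);o2,d2=ray(t,ut)
A=np.c_[d1,-d2];s=np.linalg.lstsq(A,o2-o1,rcond=None)[0];print("tri",(o1+d1*s[0]).round(4),(o2+d2*s[1]).round(4))
print("top@.072",onz(t,ut,.072).round(4))
# fingertip midpoint check: TCP(.4725,.4487,.3565)
print(proj(d,[.4725,.4487,.1705]))
print(robot_q:=None)
```

```text
[226.23191686 254.3742293 ]
scene@.067 [0.4784 0.4527 0.067 ]
tri [0.4769 0.4541 0.0688] [0.4752 0.453  0.0682]
top@.072 [0.4747 0.4514 0.072 ]
[[223.74154226 230.90612961]]
None
```

Request:
arm_command(motion=[{"slide": [0.011,0.003,0.04],"turn": [0,0,0]},{"slide": [0,0,0.06],"turn": [0,0,0]},{"slide": [0,0,0.05],"turn": [0,0,0]},{"slide": [0,0,0.025],"turn": [0,0,0]},{"slide": [0,0,0],"turn": [0,0,0]}], gripper=23)

```text
t: 17.9
tool_pos: [0.4748, 0.4511, 0.2836]
orientation: [2.711, 1.586, -0.009]
force: [0.5, -0.6, -0.7]
opening: 0.0218
```

Run:
```python
from plant import robot
from h import *
s=robot.read_state();print(s["tool_pos"],s["orientation"],s["opening"])
d=robot.read_camera("scene");pickle.dump(d,open(f"scene5.pkl","wb"))
crop(d,"pics/s7.png",195,190,70,80,9)
c=robot.read_camera("top");crop(c,"pics/t7.png",130,150,80,70,9)
```

```text
[0.47482445 0.45114753 0.28362243] [ 2.71061314  1.58643982 -0.00865348] 0.02178986641890488
```

View pics/s7.png

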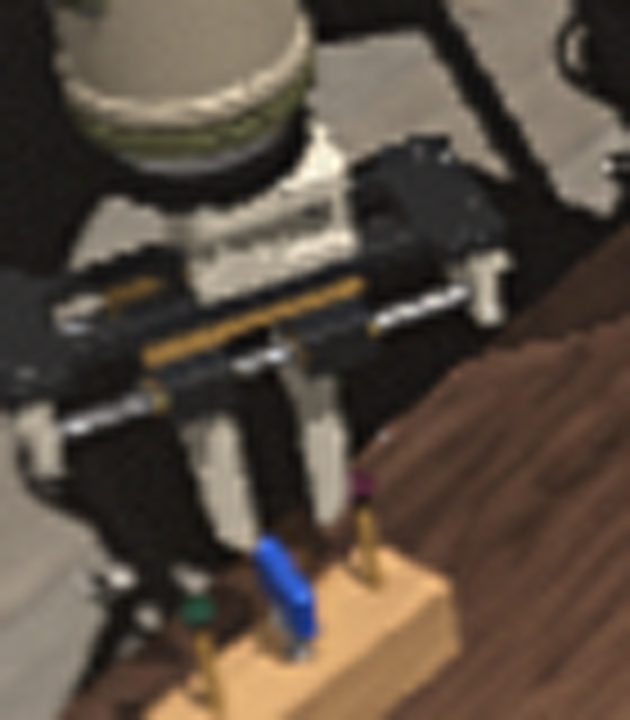

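View pics/t7.png

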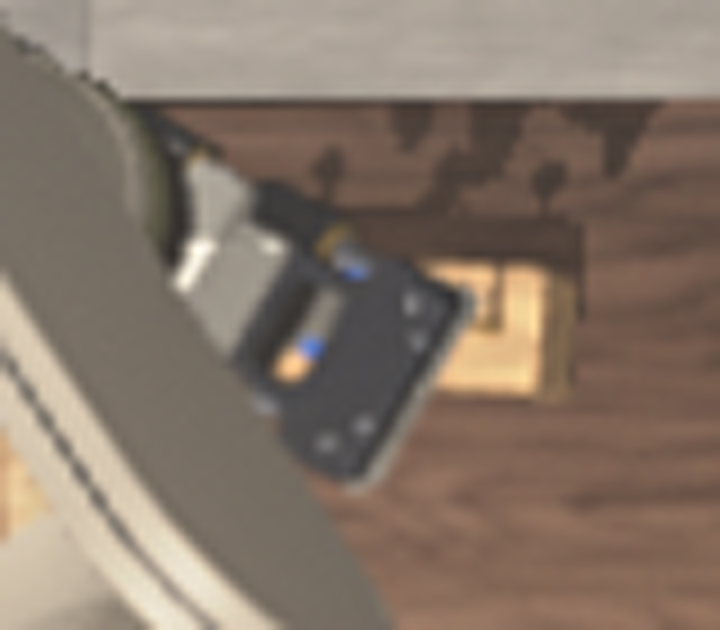

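Fingertips at (240,540) and (330,515) straddle the blue handle at (285,590), and the right finger is clear of the purple dop at (362,487). Descending.

Request:
arm_command(motion=[{"slide": [0.001,0.001,0.03],"turn": [0,0,0]},{"slide": [0,0,0.03],"turn": [0,0,0]},{"slide": [0,0,0.02],"turn": [0,0,0]},{"slide": [0,0,0.01],"turn": [0,0,0]},{"slide": [0,0,0],"turn": [0,0,0]}])

```text
t: 18.42
tool_pos: [0.4758, 0.4516, 0.2491]
orientation: [2.712, 1.585, -0.005]
force: [0.3, 0.4, -0.2]
opening: 0.0219
```

Request:
arm_command(motion=[{"slide": [0,0,0],"turn": [0,0,0]},{"slide": [0,0,0],"turn": [0,0,0]},{"slide": [0,0,0],"turn": [0,0,0]},{"slide": [0,0,0],"turn": [0,0,0]},{"slide": [0,0,0],"turn": [0,0,0]}])

```text
t: 18.83
tool_pos: [0.4764, 0.4522, 0.2517]
orientation: [-2.712, -1.585, -0.001]
force: [1.0, 0.4, 0.5]
opening: 0.0214
```

Request:
arm_command(motion=[{"slide": [0,0,0.014],"turn": [0,0,0]},{"slide": [0,0,0],"turn": [0,0,0]},{"slide": [0,0,0],"turn": [0,0,0]},{"slide": [0,0,0],"turn": [0,0,0]},{"slide": [0,0,0],"turn": [0,0,0]}])

```text
t: 19.25
tool_pos: [0.4763, 0.4521, 0.2455]
orientation: [2.712, 1.585, -0.0]
force: [-0.1, -0.2, 0.2]
opening: 0.0212
```

Request:
arm_command(motion=[{"slide": [0,0,0],"turn": [0,0,0]},{"slide": [0,0,0],"turn": [0,0,0]},{"slide": [0,0,0],"turn": [0,0,0]},{"slide": [0,0,0],"turn": [0,0,0]},{"slide": [0,0,0],"turn": [0,0,0]}], gripper=3, grip_force=30)

```text
t: 19.67
tool_pos: [0.4763, 0.4521, 0.2457]
orientation: [-2.712, -1.585, -0.0]
force: [0.2, 0.5, 1.4]
opening: 0.01
```

Request:
arm_command(motion=[{"slide": [0,0,0],"turn": [0,0,0]},{"slide": [0,0,0],"turn": [0,0,0]},{"slide": [0,0,0],"turn": [0,0,0]},{"slide": [0,0,0],"turn": [0,0,0]},{"slide": [0,0,0],"turn": [0,0,0]}])

```text
t: 20.08
tool_pos: [0.4763, 0.4521, 0.2456]
orientation: [-2.712, -1.585, -0.0]
force: [-0.8, 0.0, 0.6]
opening: 0.0096
```

Request:
arm_command(motion=[{"slide": [0,0,-0.03],"turn": [0,0,0]},{"slide": [0,0,-0.06],"turn": [0,0,0]},{"slide": [0,0,-0.08],"turn": [0,0,0]},{"slide": [0,0,-0.09],"turn": [0,0,0]},{"slide": [0,0,-0.06],"turn": [0,0,0]}])

```text
t: 20.5
tool_pos: [0.4764, 0.4522, 0.3779]
orientation: [-2.712, -1.585, -0.005]
force: [1.4, 1.1, 0.3]
opening: 0.0098
```

Request:
arm_command(motion=[{"slide": [0,0,0],"turn": [0,0,0]},{"slide": [0,0,0],"turn": [0,0,0]},{"slide": [0,0,0],"turn": [0,0,0]},{"slide": [0,0,0],"turn": [0,0,0]},{"slide": [0,0,0],"turn": [0,0,0]}])

```text
t: 20.92
tool_pos: [0.4759, 0.4517, 0.3713]
orientation: [2.712, 1.585, -0.006]
force: [-0.3, -0.0, -1.1]
opening: 0.0093
```

Run:
```python
from plant import robot
from h import *
s=robot.read_state();print(s["tool_pos"],s["orientation"],s["opening"])
d=robot.read_camera("scene");pickle.dump(d,open(f"scene6.pkl","wb"))
crop(d,"pics/s8.png",195,170,70,80,9)
```

```text
[0.47589199 0.45174015 0.3712631 ] [ 2.71172     1.58509974 -0.00571119] 0.00933491195276318
```

View pics/s8.png

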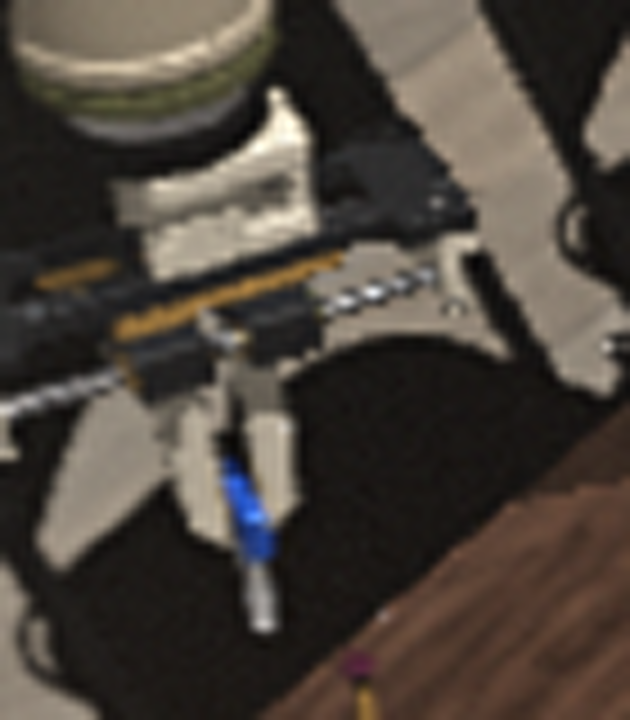

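Run:
```python
from h import *
d=load("scene6.pkl")
ax=R.from_rotvec([2.71172,1.58510,-.00571]).apply([0,0,1]);print(ax)
T=np.array([.4759,.4517,.3713])
for L in(.167,.186,.1936,.2356):print(L,(proj(d,T+ax*L)[0]-[195,170]+.5)*9-.5)
print(d["pixels"][225:243,218:230].max(2))
```

```text
[-0.00284932 -0.00233007 -0.99999323]
0.167 [237.5078386  481.00040618]
0.186 [245.79879278 522.00247775]
0.1936 [249.08200366 538.22739075]
0.2356 [266.89216154 626.12429298]
[[177 155 143 193 203 169 161 180 182 144  67  25]
 [179 179 103 161 206 210 170 183 175  95  29  21]
 [180 179 102 126 217 251 191 158 102  31  20  24]
 [182 185 110  82 130 143 139  92  45  23  23  25]
 [162 177 115  78 112 135 141  75  23  23  26  28]
 [ 45  95 104  90 115 136 141  75  23  25  27  25]
 [ 20  27  34  73 106 127 132  68  25  28  23  25]
 [ 25  25  28  64  89 120  75  25  27  29  25  29]
 [ 28  27  28  39  85 137  86  31  22  26  29  27]
 [ 26  25  23  27  81 141 106  45  21  25  27  28]
 [ 27  27  23  29  87 142 130  62  25  23  25  27]
 [ 30  29  27  28  94 147 157  84  26  27  26  25]
 [ 30  27  26  26  68 139 156  82  25  23  29  27]
 [ 27  28  28  21  48 139 163  88  26  22  24  26]
 [ 28  26  29  25  42 145 189 106  32  26  28  29]
 [ 27  30  29  26  25  42  63  39  25  23  28  25]
 [ 26  32  27  28  27  23  22  26  24  25  27  29]
 [ 29  27  27  30  28  29  27  27  25  27  28  24]]
```

Request:
arm_command(motion=[{"slide": [-0.05,0.027,0],"turn": [0,0,0]},{"slide": [-0.088,0.0475,0],"turn": [0,0,0]},{"slide": [-0.088,0.0475,0],"turn": [0,0,0]},{"slide": [-0.088,0.0475,0],"turn": [0,0,0]},{"slide": [-0.088,0.0475,0],"turn": [0,0,0]}])

```text
t: 21.38
tool_pos: [0.4724, 0.2678, 0.3724]
orientation: [-2.712, -1.586, 0.003]
force: [1.1, -1.1, -0.6]
opening: 0.01
```

Request:
arm_command(motion=[{"slide": [-0.088,0.0475,0],"turn": [0,0,0]},{"slide": [-0.088,0.0475,0],"turn": [0,0,0]},{"slide": [-0.088,0.0475,0],"turn": [0,0,0]},{"slide": [-0.088,0.0475,0],"turn": [0,0,0]},{"slide": [-0.088,0.0475,0],"turn": [0,0,0]}])

```text
t: 21.8
tool_pos: [0.4687, 0.0677, 0.3728]
orientation: [-2.712, -1.586, 0.001]
force: [0.8, -0.9, -0.7]
opening: 0.0097
```

Request:
arm_command(motion=[{"slide": [-0.066,0.036,0],"turn": [0,0,0]},{"slide": [-0.03,0.016,0],"turn": [0,0,0]},{"slide": [0,0,0],"turn": [0,0,-0.164]},{"slide": [0,0,0],"turn": [0,0,-0.164]},{"slide": [0,0,0],"turn": [0,0,0]}])

```text
t: 22.22
tool_pos: [0.4685, 0.0252, 0.3728]
orientation: [-2.57, -1.805, 0.002]
force: [0.3, -0.1, -0.7]
opening: 0.0099
```

Request:
arm_command(motion=[{"slide": [0,0,0],"turn": [0,0,0]},{"slide": [0,0,0],"turn": [0,0,0]},{"slide": [0,0,0],"turn": [0,0,0]},{"slide": [0,0,0],"turn": [0,0,0]},{"slide": [0,0,0],"turn": [0,0,0]}])

```text
t: 22.63
tool_pos: [0.4688, 0.026, 0.3735]
orientation: [-2.573, -1.802, 0.0]
force: [0.1, -0.6, -1.1]
opening: 0.0096
```

Run:
```python
from plant import robot
from h import *
s=robot.read_state();print(s["tool_pos"],s["orientation"],s["opening"],s["q"])
r=R.from_rotvec(s["orientation"]).as_matrix();print(r.round(4),np.degrees(np.arctan2(r[1,0],r[0,0])))
T=s["tool_pos"]
d=robot.read_camera("scene");pickle.dump(d,open(f"scene7.pkl","wb"))
crop(d,"pics/s9.png",265,140,60,60,12)
for L in(.1936,.2356):print(L,proj(d,T+r[:,2]*L)[0],(proj(d,T+r[:,2]*L)[0]-[265,140]+.5)*12-.5)
print((proj(d,[.4682,.0252,.0965])[0]-[265,140]+.5)*12-.5,(proj(d,[.4639,.0265,.0965])[0]-[265,140]+.5)*12-.5)
```

```text
[0.4687661  0.02600551 0.3734999 ] [-2.57342115e+00 -1.80196161e+00  1.24056690e-04] 0.009567735955761972 [-5.38350505e-02 -2.13862877e-01  1.87987606e+00 -4.36058562e-05
  1.47564579e+00 -1.27557845e+00]
[[ 3.420e-01  9.397e-01 -1.000e-04]
 [ 9.397e-01 -3.420e-01 -0.000e+00]
 [-1.000e-04 -1.000e-04 -1.000e+00]] 70.00097775625359
0.1936 [296.78911236 169.83519102] [386.96934829 363.5222922 ]
0.2356 [297.36456046 178.80149474] [393.87472557 471.11793693]
[403.16955962 573.64214859] [411.58628994 579.03304933]
```

View pics/s9.png

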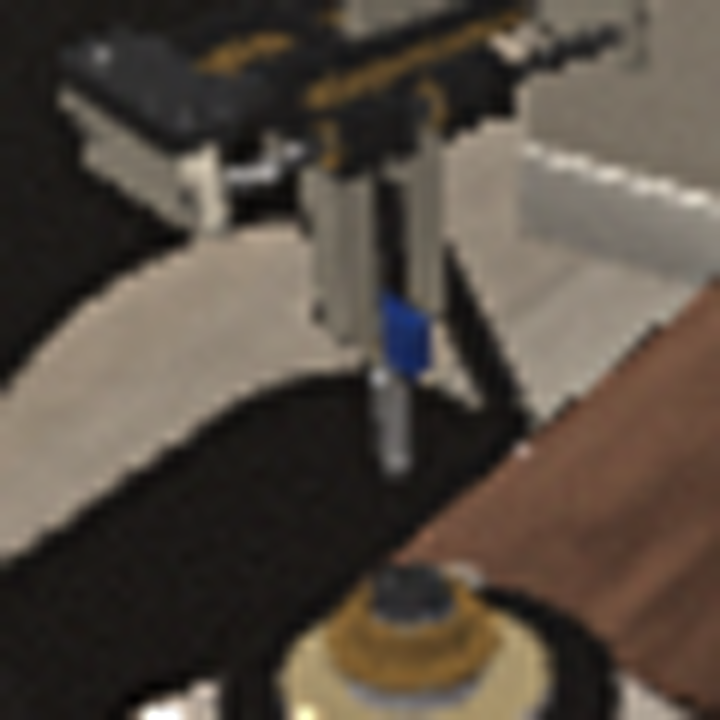

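Request:
arm_command(motion=[{"slide": [-0.002,-0.001,0.03],"turn": [0,0,0]},{"slide": [0,0,0.03],"turn": [0,0,0]},{"slide": [0,0,0.02],"turn": [0,0,0]},{"slide": [0,0,0.01],"turn": [0,0,0]},{"slide": [0,0,0],"turn": [0,0,0]}])

```text
t: 23.1
tool_pos: [0.4674, 0.0252, 0.3354]
orientation: [-2.572, -1.801, 0.004]
force: [-0.8, 0.1, -0.2]
opening: 0.0098
```

Request:
arm_command(motion=[{"slide": [0,0,0],"turn": [0,0,0]},{"slide": [0,0,0.006],"turn": [0,0,0]},{"slide": [0,0,0.006],"turn": [0,0,0]},{"slide": [0,0,0.004],"turn": [0,0,0]},{"slide": [0,0,0],"turn": [0,0,0]}])

```text
t: 23.52
tool_pos: [0.4681, 0.0251, 0.3309]
orientation: [-2.573, -1.802, 0.0]
force: [0.5, 1.1, -0.8]
opening: 0.0096
```

Request:
arm_command(motion=[{"slide": [0,0,0.004],"turn": [0,0,0]},{"slide": [0,0,0.004],"turn": [0,0,0]},{"slide": [0,0,0.002],"turn": [0,0,0]},{"slide": [0,0,0],"turn": [0,0,0]},{"slide": [0,0,0],"turn": [0,0,0]}])

```text
t: 23.93
tool_pos: [0.4683, 0.0251, 0.3274]
orientation: [2.573, 1.802, 0.001]
force: [1.8, -1.1, 0.2]
opening: 0.0099
```

Request:
arm_command(motion=[{"slide": [0,0,0.004],"turn": [0,0,0]},{"slide": [0,0,0.004],"turn": [0,0,0]},{"slide": [0,0,0.004],"turn": [0,0,0]},{"slide": [0,0,0],"turn": [0,0,0]},{"slide": [0,0,0],"turn": [0,0,0]}])

```text
t: 24.35
tool_pos: [0.4683, 0.025, 0.3224]
orientation: [2.573, 1.802, 0.001]
force: [5.6, -0.4, -1.2]
opening: 0.0097
```

Request:
arm_command(motion=[{"slide": [0.001,0.002,0],"turn": [0,0,0]},{"slide": [0,0,0.005],"turn": [0,0,0]},{"slide": [0,0,0.005],"turn": [0,0,0]},{"slide": [0,0,0],"turn": [0,0,0]},{"slide": [0,0,0],"turn": [0,0,0]}])

```text
t: 24.77
tool_pos: [0.4689, 0.0252, 0.318]
orientation: [-2.573, -1.802, 0.0]
force: [4.8, -1.5, -2.4]
opening: 0.0096
```

Request:
arm_command(motion=[{"slide": [0,0.001,0.005],"turn": [0,0,0]},{"slide": [0,0,0.005],"turn": [0,0,0]},{"slide": [0,0,0.003],"turn": [0,0,0]},{"slide": [0,0,0],"turn": [0,0,0]},{"slide": [0,0,0],"turn": [0,0,0]}])

```text
t: 25.18
tool_pos: [0.4694, 0.0252, 0.3134]
orientation: [-2.573, -1.802, 0.0]
force: [0.7, -1.2, 5.1]
opening: 0.0097
```

Request:
arm_command(motion=[{"slide": [0,0,0.003],"turn": [0,0,0]},{"slide": [0,0,0],"turn": [0,0,0]},{"slide": [0,0,0],"turn": [0,0,0]},{"slide": [0,0,0],"turn": [0,0,0]},{"slide": [0,0,0],"turn": [0,0,0]}])

```text
t: 25.6
tool_pos: [0.4696, 0.0252, 0.3132]
orientation: [2.573, 1.802, 0.001]
force: [-3.1, -1.3, 11.5]
opening: 0.0097
```

Request:
arm_command(motion=[{"slide": [0,0,-0.002],"turn": [0,0,0.1]},{"slide": [0,0,0],"turn": [0,0,0.2]},{"slide": [0,0,0],"turn": [0,0,0.2]},{"slide": [0,0,0],"turn": [0,0,0.2]},{"slide": [0,0,0],"turn": [0,0,0.2]}])

```text
t: 26.02
tool_pos: [0.4693, 0.0245, 0.3133]
orientation: [2.912, 1.175, -0.002]
force: [-2.5, -6.8, 9.3]
opening: 0.0097
```

Request:
arm_command(motion=[{"slide": [0,0,0],"turn": [0,0,0.2]},{"slide": [0,0,0],"turn": [0,0,0.2]},{"slide": [0,0,0],"turn": [0,0,0.2]},{"slide": [0,0,0],"turn": [0,0,0.2]},{"slide": [0,0,0],"turn": [0,0,0.2]}])

```text
t: 26.43
tool_pos: [0.4688, 0.0243, 0.3133]
orientation: [3.111, 0.418, -0.004]
force: [-7.8, -8.4, 12.1]
opening: 0.0097
```

```bash
cat > st.py <<'E'
from plant import robot
from h import *
s=robot.read_state();r=R.from_rotvec(s["orientation"]).as_matrix()
print(s["t"],s["tool_pos"].round(4),"jaw yaw",np.degrees(np.arctan2(r[1,0],r[0,0])).round(2),"F",s["force"].round(1),"T",s["wrist_torque"].round(3),s["opening"].round(4),"q",s["q"].round(2))
E
python3 st.py
```

```text
Traceback (most recent call last):
  File "st.py", line 4, in <module>
    print(s["t"],s["tool_pos"].round(4),"jaw yaw",np.degrees(np.arctan2(r[1,0],r[0,0])).round(2),"F",s["force"].round(1),"T",s["wrist_torque"].round(3),s["opening"].round(4),"q",s["q"].round(2))
                                                                                                                                                        ^^^^^^^^^^^^^^^^^^
AttributeError: 'float' object has no attribute 'round'
```

Request:
arm_command(motion=[{"slide": [0,0,0],"turn": [0,0,0.15]},{"slide": [0,0,0],"turn": [0,0,0.15]},{"slide": [0,0,0],"turn": [0,0,0.15]},{"slide": [0,0,0],"turn": [0,0,0.1]},{"slide": [0,0,0],"turn": [0,0,0]}])

```text
t: 26.85
tool_pos: [0.4686, 0.0244, 0.3133]
orientation: [3.139, -0.01, -0.005]
force: [-7.9, -5.2, 13.9]
opening: 0.0096
```

```bash
sed -i 's/s\["opening"\].round(4)/round(s["opening"],4)/' st.py
python3 st.py
```

```text
26.85 [0.4686 0.0244 0.3133] jaw yaw -0.37 F [-7.9 -5.2 13.9] T [-1.364  1.869  0.073] 0.0096 q [-0.06 -0.17  1.95 -0.    1.36 -0.05]
```

Request:
arm_command(motion=[{"slide": [-0.001,0.001,-0.001],"turn": [0,0,0.08]},{"slide": [0,0,0],"turn": [0,0,0.06]},{"slide": [0,0,0],"turn": [0,0,0]},{"slide": [0,0,0],"turn": [0,0,0]},{"slide": [0,0,0],"turn": [0,0,0]}])

```text
t: 27.27
tool_pos: [0.4682, 0.0241, 0.3133]
orientation: [3.138, -0.115, -0.005]
force: [-6.4, -6.1, 10.6]
opening: 0.0097
```

```bash
python3 st.py
```

```text
27.2667 [0.4682 0.0241 0.3133] jaw yaw -4.19 F [-6.4 -6.1 10.6] T [-1.31   1.537  0.014] 0.0097 q [-0.06 -0.17  1.95 -0.    1.36  0.02]
```

Request:
arm_command(motion=[{"slide": [0,0,0],"turn": [0,0,0.06]},{"slide": [0,0,0],"turn": [0,0,0.06]},{"slide": [0,0,0],"turn": [0,0,0]},{"slide": [0,0,0],"turn": [0,0,0]},{"slide": [0,0,0],"turn": [0,0,0]}])

```text
t: 27.68
tool_pos: [0.4682, 0.0241, 0.3133]
orientation: [3.133, -0.209, -0.005]
force: [-7.3, -4.7, 11.0]
opening: 0.0097
```

```bash
python3 st.py
```

```text
27.6833 [0.4682 0.0241 0.3133] jaw yaw -7.62 F [-7.3 -4.7 11. ] T [-1.304  1.64   0.084] 0.0097 q [-0.06 -0.17  1.95 -0.    1.36  0.08]
```

Request:
arm_command(motion=[{"slide": [0,0,0],"turn": [0,0,0.06]},{"slide": [0,0,0],"turn": [0,0,0.06]},{"slide": [0,0,0],"turn": [0,0,0]},{"slide": [0,0,0],"turn": [0,0,0]},{"slide": [0,0,0],"turn": [0,0,0]}])

```text
t: 28.1
tool_pos: [0.4681, 0.0242, 0.3133]
orientation: [3.125, -0.302, -0.005]
force: [-8.5, -5.3, 10.5]
opening: 0.0093
```

```bash
python3 st.py
```

```text
28.1 [0.4681 0.0242 0.3133] jaw yaw -11.06 F [-8.5 -5.3 10.5] T [-1.284  1.755  0.135] 0.0093 q [-0.06 -0.17  1.95 -0.    1.36  0.14]
```

Request:
arm_command(motion=[{"slide": [0,0,0],"turn": [0,0,0.06]},{"slide": [0,0,0],"turn": [0,0,0.06]},{"slide": [0,0,0],"turn": [0,0,0]},{"slide": [0,0,0],"turn": [0,0,0]},{"slide": [0,0,0],"turn": [0,0,0]}])

```text
t: 28.52
tool_pos: [0.4681, 0.0242, 0.3133]
orientation: [3.114, -0.396, -0.005]
force: [-8.3, -5.3, 10.5]
opening: 0.0095
```

```bash
python3 st.py
python3 - <<'E'
from plant import robot
from h import *
d=robot.read_camera("scene");crop(d,"pics/s10.png",265,140,60,60,12)
E
```

```text
28.5167 [0.4681 0.0242 0.3133] jaw yaw -14.49 F [-8.3 -5.3 10.5] T [-1.201  1.848  0.178] 0.0095 q [-0.06 -0.17  1.95 -0.    1.36  0.2 ]
```

View pics/s10.png

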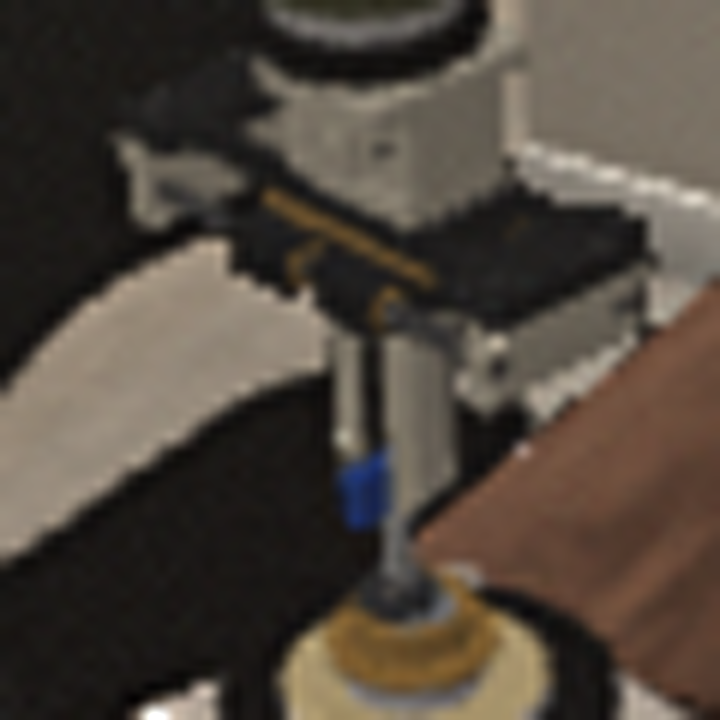

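Torque has climbed to 0.18 N m, well above the cap's 0.06 N m friction, after 1.47 rad of turn, so the cap is at its stop. I'll back off 0.2 rad into the play and withdraw.

Request:
arm_command(motion=[{"slide": [0,0,-0.004],"turn": [0,0,-0.1]},{"slide": [0,0,0],"turn": [0,0,-0.15]},{"slide": [0,0,0],"turn": [0,0,-0.15]},{"slide": [0,0,0],"turn": [0,0,0]},{"slide": [0,0,0],"turn": [0,0,0]}])

```text
t: 28.98
tool_pos: [0.4681, 0.0242, 0.3136]
orientation: [3.139, -0.083, -0.006]
force: [-1.8, -6.2, -0.4]
opening: 0.0094
```

```bash
python3 st.py
```

```text
28.9833 [0.4681 0.0242 0.3136] jaw yaw -3.01 F [-1.8 -6.2 -0.4] T [-1.27   0.453  0.054] 0.0094 q [-0.06 -0.17  1.95 -0.    1.36 -0.  ]
```

Request:
arm_command(motion=[{"slide": [0,0.002,0],"turn": [0,0,0]},{"slide": [0,0,-0.01],"turn": [0,0,0]},{"slide": [0,0,-0.015],"turn": [0,0,0]},{"slide": [0,0,-0.015],"turn": [0,0,0]},{"slide": [0,0,-0.015],"turn": [0,0,0]}])

```text
t: 29.4
tool_pos: [0.4691, 0.0242, 0.3377]
orientation: [-3.14, 0.083, -0.001]
force: [0.9, -0.4, -0.7]
opening: 0.0097
```

Request:
arm_command(motion=[{"slide": [0,0,-0.02],"turn": [0,0,0]},{"slide": [0,0,-0.03],"turn": [0,0,0]},{"slide": [0,0,-0.03],"turn": [0,0,0]},{"slide": [0,0,-0.02],"turn": [0,0,0]},{"slide": [0,0,0],"turn": [0,0,0]}])

```text
t: 29.82
tool_pos: [0.4697, 0.0239, 0.3799]
orientation: [3.14, -0.083, 0.007]
force: [0.1, 0.9, -1.1]
opening: 0.0096
```

```bash
python3 st.py
python3 - <<'E'
from plant import robot
from h import *
d=robot.read_camera("scene");crop(d,"pics/s11.png",265,140,60,60,12);pickle.dump(d,open("scene8.pkl","wb"))
s=robot.read_state();r=R.from_rotvec(s["orientation"]).as_matrix();T=s["tool_pos"]
for L in(.1936,.2356):print(L,(proj(d,T+r[:,2]*L)[0]-[265,140]+.5)*12-.5)
E
```

```text
29.8167 [0.4697 0.0239 0.3799] jaw yaw -3.03 F [ 0.1  0.9 -1.1] T [-0.013  0.121 -0.037] 0.0096 q [-0.06 -0.22  1.87  0.    1.48 -0.01]
0.1936 [386.48464002 346.53960345]
0.2356 [393.07047852 454.30474717]
```

View pics/s11.png

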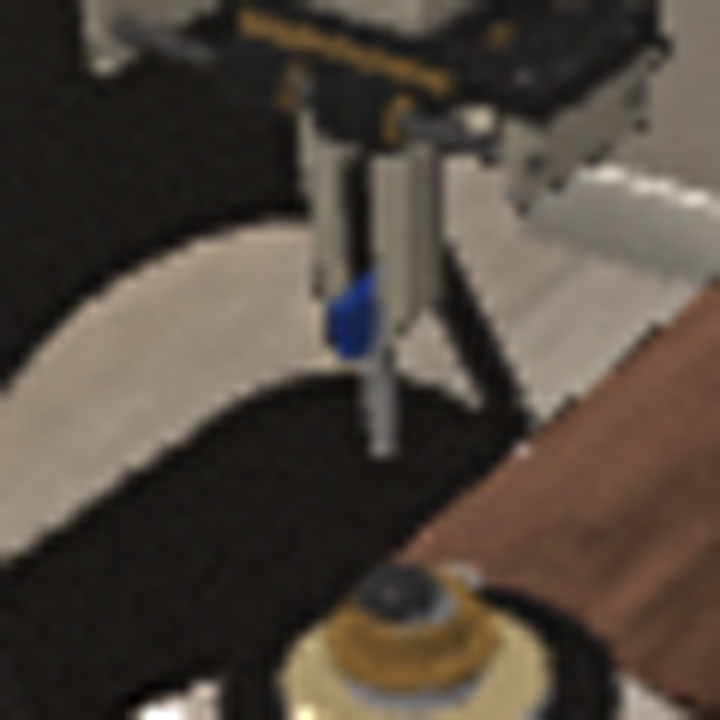

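The cap has turned out over the flange: the dark cap is at (395,590) and the flange bore shows on its right. The key tip is offset from the tool axis, so I'll measure that before reinserting it.

Run:
```python
from plant import robot
from h import *
s=robot.read_state();r=R.from_rotvec(s["orientation"]).as_matrix();T=s["tool_pos"]
def shank(d,T,r):
    g=d["pixels"].max(2).astype(float);out=[]
    a,b=proj(d,T+r[:,2]*.205)[0],proj(d,T+r[:,2]*.233)[0]
    for v in range(int(round(a[1])),int(round(b[1]))+1):
        u0=a[0]+(b[0]-a[0])*(v-a[1])/(b[1]-a[1]);us=np.arange(int(u0)-6,int(u0)+7);w=np.clip(g[v,us]-45,0,None);out.append([v,u0,(us*w).sum()/w.sum()])
    return np.array(out)
d=load("scene8.pkl");o=shank(d,T,r);print(o.round(2))
d7=load("scene7.pkl");T7=np.array([.46877,.02600,.3735]);r7=R.from_rotvec([-2.57342,-1.80196,.0001]).as_matrix();o7=shank(d7,T7,r7);print((o7[:,2]-o7[:,1]).round(2))
P=T+r[:,2]*.22
for h in(.001,.002,.004):print(h,proj(d,P+r[:,1]*h)[0]-proj(d,P)[0],r[:,1].round(3))
```

```text
[[171.   296.91 299.14]
 [172.   296.97 298.08]
 [173.   297.03 296.83]
 [174.   297.09 296.23]
 [175.   297.15 296.28]
 [176.   297.21 296.4 ]
 [177.   297.27 296.37]]
[1.83 0.13 0.07 0.24 0.16 0.09 0.2 ]
0.001 [ 0.15211441 -0.11321774] [-0.053 -0.999 -0.   ]
0.002 [ 0.30411103 -0.2263473 ] [-0.053 -0.999 -0.   ]
0.004 [ 0.60775143 -0.45234224] [-0.053 -0.999 -0.   ]
```

Request:
arm_command(motion=[{"slide": [0,0,0],"turn": [0,0,-0.21]},{"slide": [0,0,0],"turn": [0,0,-0.21]},{"slide": [0,0,0],"turn": [0,0,-0.21]},{"slide": [0,0,0],"turn": [0,0,-0.21]},{"slide": [0,0,0],"turn": [0,0,-0.21]}])

```text
t: 30.28
tool_pos: [0.4687, 0.0239, 0.376]
orientation: [-3.052, -0.742, 0.002]
force: [-1.2, -0.0, -1.1]
opening: 0.0101
```

Request:
arm_command(motion=[{"slide": [0,0,0],"turn": [0,0,-0.21]},{"slide": [0,0,0],"turn": [0,0,-0.21]},{"slide": [0,0,0],"turn": [0,0,-0.21]},{"slide": [0,0,0],"turn": [0,0,-0.21]},{"slide": [0,0,0],"turn": [0,0,-0.21]}])

```text
t: 30.7
tool_pos: [0.4687, 0.0239, 0.376]
orientation: [-2.755, -1.509, 0.002]
force: [-0.1, -0.2, -1.0]
opening: 0.0096
```

Request:
arm_command(motion=[{"slide": [0,0,0],"turn": [0,0,-0.21]},{"slide": [0,0,0],"turn": [0,0,0]},{"slide": [0,0,0],"turn": [0,0,0]},{"slide": [0,0,0],"turn": [0,0,0]},{"slide": [0,0,0],"turn": [0,0,0]}])

```text
t: 31.12
tool_pos: [0.4689, 0.0239, 0.3765]
orientation: [-2.679, -1.641, 0.0]
force: [-0.5, 0.1, -1.2]
opening: 0.0097
```

```bash
python3 st.py
python3 - <<'E'
from plant import robot
from h import *
d=robot.read_camera("scene");pickle.dump(d,open("scene9.pkl","wb"));crop(d,"pics/s12.png",265,140,60,60,12)
s=robot.read_state();r=R.from_rotvec(s["orientation"]).as_matrix();T=s["tool_pos"];pickle.dump((T,r),open("pose9.pkl","wb"))
def shank(d,T,r):
    g=d["pixels"].max(2).astype(float);out=[]
    a,b=proj(d,T+r[:,2]*.205)[0],proj(d,T+r[:,2]*.233)[0]
    for v in range(int(round(a[1]))+1,int(round(b[1]))+1):
        u0=a[0]+(b[0]-a[0])*(v-a[1])/(b[1]-a[1]);us=np.arange(int(u0)-6,int(u0)+7);w=np.clip(g[v,us]-45,0,None);out.append([v,u0,(us*w).sum()/w.sum()])
    o=np.array(out);return (o[:,2]-o[:,1]).round(2)
print(shank(d,T,r))
P=T+r[:,2]*.22
for k in(0,1):print(proj(d,P+r[:,k]*.001)[0]-proj(d,P)[0])
E
```

```text
31.1167 [0.4689 0.0239 0.3765] jaw yaw 63.0 F [-0.5  0.1 -1.2] T [-0.03  -0.033 -0.01 ] 0.0097 q [-0.06 -0.22  1.88 -0.    1.48 -1.16]
[ 3.55  0.94  0.13  0.06 -0.01 -0.08]
[-0.22036207  0.07445983]
[-0.1215828  -0.11184393]
```

View pics/s12.png

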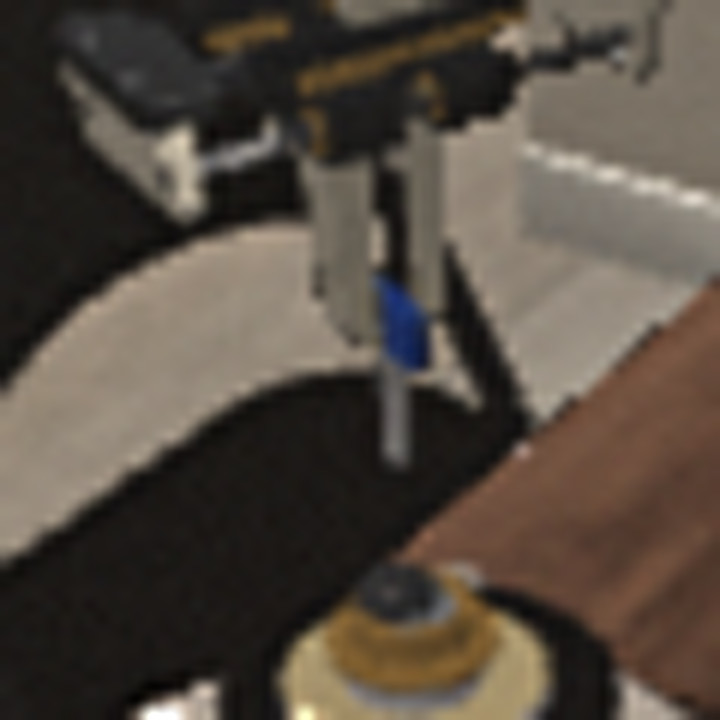

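The offsets at the three yaws fit a constant offset of the key along its handle, present since pickup, plus a camera bias. So the key didn't slip, and going back to the pickup pose will put it over its hole.

Request:
arm_command(motion=[{"slide": [0.05,-0.024,0],"turn": [0,0,0]},{"slide": [0.09,-0.044,0],"turn": [0,0,0]},{"slide": [0.09,-0.044,0],"turn": [0,0,0]},{"slide": [0.09,-0.044,0],"turn": [0,0,0]},{"slide": [0.09,-0.044,0],"turn": [0,0,0]}])

```text
t: 31.58
tool_pos: [0.4714, 0.2081, 0.3769]
orientation: [2.678, 1.642, 0.001]
force: [0.9, -0.1, -1.0]
opening: 0.0098
```

Request:
arm_command(motion=[{"slide": [0.09,-0.044,0],"turn": [0,0,0]},{"slide": [0.09,-0.044,0],"turn": [0,0,0]},{"slide": [0.09,-0.044,0],"turn": [0,0,0]},{"slide": [0.09,-0.044,0],"turn": [0,0,0]},{"slide": [0.09,-0.044,0],"turn": [0,0,0]}])

```text
t: 32.0
tool_pos: [0.4741, 0.4088, 0.3766]
orientation: [2.678, 1.643, 0.0]
force: [0.8, 0.2, -0.8]
opening: 0.0097
```

Request:
arm_command(motion=[{"slide": [0.07,-0.035,0],"turn": [0,0,0]},{"slide": [0.032,-0.0145,0],"turn": [0,0,0]},{"slide": [0,0,0],"turn": [0,0,0.083]},{"slide": [0,0,0],"turn": [0,0,0]},{"slide": [0,0,0],"turn": [0,0,0]}])

```text
t: 32.42
tool_pos: [0.4752, 0.4521, 0.3763]
orientation: [2.71, 1.589, -0.001]
force: [0.4, -0.1, -0.8]
opening: 0.0098
```

Request:
arm_command(motion=[{"slide": [0,0,0],"turn": [0,0,0]},{"slide": [0,0,0],"turn": [0,0,0]},{"slide": [0,0,0],"turn": [0,0,0]},{"slide": [0,0,0],"turn": [0,0,0]},{"slide": [0,0,0],"turn": [0,0,0]}])

```text
t: 32.83
tool_pos: [0.4754, 0.4517, 0.3769]
orientation: [-2.711, -1.588, -0.0]
force: [0.7, -0.4, -0.6]
opening: 0.0098
```

```bash
python3 st.py
python3 - <<'E'
from plant import robot
from h import *
d=robot.read_camera("scene");pickle.dump(d,open("sceneA.pkl","wb"));crop(d,"pics/s13.png",195,170,70,80,9)
s=robot.read_state();r=R.from_rotvec(s["orientation"]).as_matrix();T=s["tool_pos"]
def shank(d,T,r):
    g=d["pixels"].max(2).astype(float);out=[]
    a,b=proj(d,T+r[:,2]*.210)[0],proj(d,T+r[:,2]*.233)[0]
    for v in range(int(round(a[1]))+1,int(round(b[1]))+1):
        u0=a[0]+(b[0]-a[0])*(v-a[1])/(b[1]-a[1]);us=np.arange(int(u0)-5,int(u0)+6);w=np.clip(g[v,us]-45,0,None);out.append([v,u0,(us*w).sum()/w.sum()])
    o=np.array(out);return (o[:,2]-o[:,1]).round(2)
print(shank(d,T,r))
d6=load("scene6.pkl");print(shank(d6,np.array([.47589,.45174,.37126]),R.from_rotvec([2.71172,1.5851,-.00571]).as_matrix()))
t=robot.read_camera("top");pickle.dump(t,open("topA.pkl","wb"));a=up(t,283,165,34,40,12);cv2.imwrite("pics/capA.png",a)
E
```

```text
32.8333 [0.4754 0.4517 0.3769] jaw yaw 60.73 F [ 0.7 -0.4 -0.6] T [0.007 0.02  0.044] 0.0098 q [ 0.68  0.29  1.35  0.    1.5  -0.38]
[ 0.21 -0.01 -0.15  0.11 -0.16]
[-0.03 -0.05 -0.1  -0.16 -0.2  -0.31]
```

View pics/s13.png

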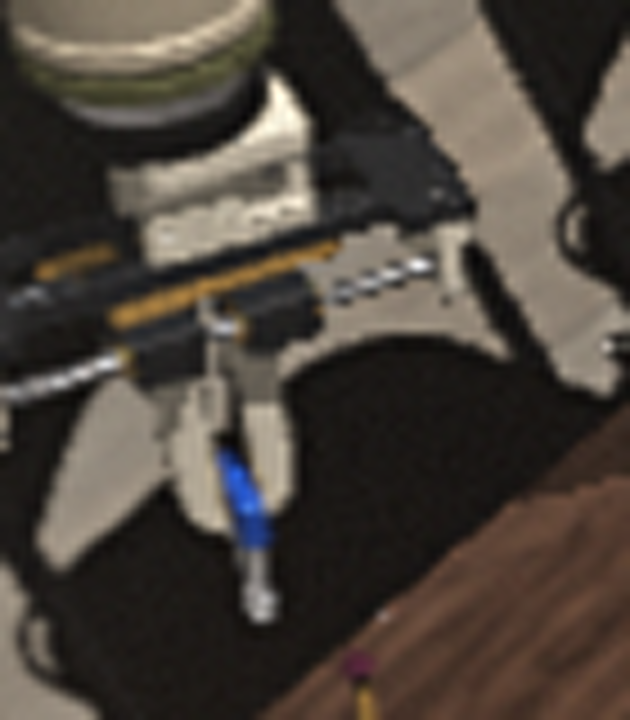

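View pics/capA.png

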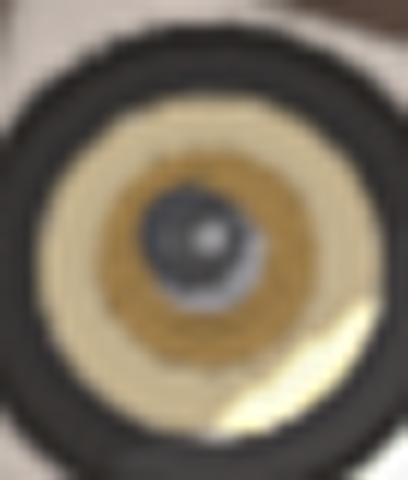

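Seen from above, the cap at crop pixel (193,238) now overhangs toward +y of the socket at (210,237). The bearing is about 93°, and 94° is expected at lock 1.2. The key's offset matches pickup, so down into the stand.

Request:
arm_command(motion=[{"slide": [0.002,0.002,0.04],"turn": [0,0,0]},{"slide": [0,0,0.08],"turn": [0,0,0]},{"slide": [0,0,0.07],"turn": [0,0,0]},{"slide": [0,0,0.03],"turn": [0,0,0]},{"slide": [0,0,0],"turn": [0,0,0]}])

```text
t: 33.35
tool_pos: [0.4751, 0.4513, 0.2842]
orientation: [2.709, 1.588, -0.011]
force: [-1.6, -0.1, -2.2]
opening: 0.0098
```

Request:
arm_command(motion=[{"slide": [0,0,0],"turn": [0,0,0]},{"slide": [0,0,0],"turn": [0,0,0]},{"slide": [0,0,0],"turn": [0,0,0]},{"slide": [0,0,0],"turn": [0,0,0]},{"slide": [0,0,0],"turn": [0,0,0]}])

```text
t: 33.77
tool_pos: [0.4767, 0.4527, 0.2904]
orientation: [-2.71, -1.589, -0.004]
force: [-0.3, 0.3, -0.7]
opening: 0.0099
```

```bash
python3 st.py
python3 - <<'E'
from plant import robot
from h import *
d=robot.read_camera("scene");crop(d,"pics/s14.png",195,190,70,80,9)
E
```

```text
33.7667 [0.4767 0.4527 0.2904] jaw yaw 60.77 F [-0.3  0.3 -0.7] T [-0.021 -0.015  0.002] 0.0099 q [ 0.68  0.36  1.44 -0.    1.35 -0.38]
```

View pics/s14.png

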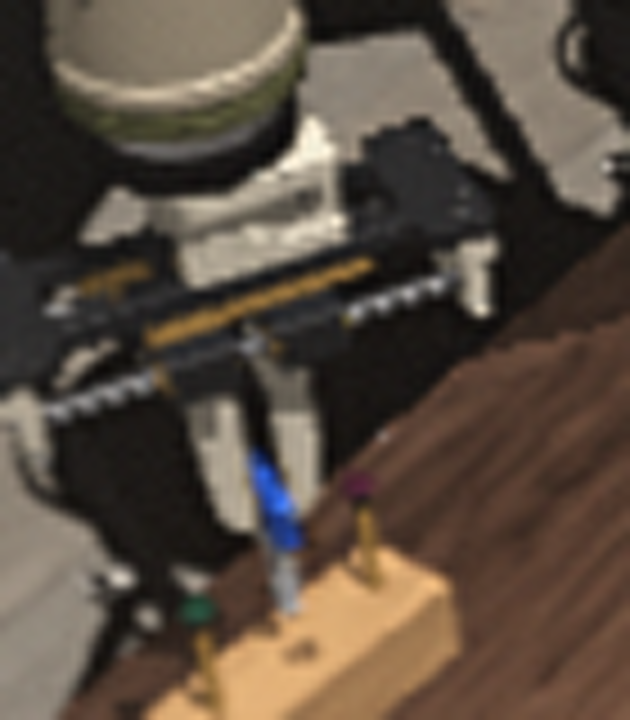

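Request:
arm_command(motion=[{"slide": [-0.002,0,0.02],"turn": [0,0,0]},{"slide": [0,0,0.015],"turn": [0,0,0]},{"slide": [0,0,0.01],"turn": [0,0,0]},{"slide": [0,0,0.01],"turn": [0,0,0]},{"slide": [0,0,0],"turn": [0,0,0]}])

```text
t: 34.23
tool_pos: [0.4757, 0.4515, 0.2652]
orientation: [2.71, 1.589, -0.002]
force: [-0.1, 1.4, -3.3]
opening: 0.01
```

Request:
arm_command(motion=[{"slide": [0.001,0.001,0.01],"turn": [0,0,0]},{"slide": [0,0,0.01],"turn": [0,0,0]},{"slide": [0,0,0.01],"turn": [0,0,0]},{"slide": [0,0,0.005],"turn": [0,0,0]},{"slide": [0,0,0],"turn": [0,0,0]}])

```text
t: 34.65
tool_pos: [0.4763, 0.4518, 0.252]
orientation: [-2.71, -1.589, 0.001]
force: [0.4, 1.4, -1.8]
opening: 0.01
```

Request:
arm_command(motion=[{"slide": [0,0,0.003],"turn": [0,0,0]},{"slide": [0,0,0],"turn": [0,0,0]},{"slide": [0,0,0],"turn": [0,0,0]},{"slide": [0,0,0],"turn": [0,0,0]},{"slide": [0,0,0],"turn": [0,0,0]}])

```text
t: 35.07
tool_pos: [0.4765, 0.4518, 0.2516]
orientation: [-2.71, -1.589, 0.0]
force: [-0.1, 0.7, -2.0]
opening: 0.0098
```

Request:
arm_command(motion=[{"slide": [0,0,0.005],"turn": [0,0,0]},{"slide": [0,0,0.005],"turn": [0,0,0]},{"slide": [0,0,0.004],"turn": [0,0,0]},{"slide": [0,0,0],"turn": [0,0,0]},{"slide": [0,0,0],"turn": [0,0,0]}])

```text
t: 35.48
tool_pos: [0.4765, 0.4518, 0.2457]
orientation: [-2.71, -1.589, 0.0]
force: [0.5, 1.5, -2.0]
opening: 0.01
```

Request:
arm_command(motion=[{"slide": [0,0,0.002],"turn": [0,0,0]},{"slide": [0,0,0],"turn": [0,0,0]},{"slide": [0,0,0],"turn": [0,0,0]},{"slide": [0,0,0],"turn": [0,0,0]},{"slide": [0,0,0],"turn": [0,0,0]}])

```text
t: 35.9
tool_pos: [0.4766, 0.4519, 0.2455]
orientation: [-2.71, -1.589, -0.001]
force: [-1.4, 0.2, 3.9]
opening: 0.0099
```

Request:
arm_command(motion=[{"slide": [0,0,0],"turn": [0,0,0]},{"slide": [0,0,0],"turn": [0,0,0]},{"slide": [0,0,0],"turn": [0,0,0]},{"slide": [0,0,0],"turn": [0,0,0]},{"slide": [0,0,0],"turn": [0,0,0]}], gripper=23)

```text
t: 36.32
tool_pos: [0.4765, 0.4517, 0.2449]
orientation: [2.71, 1.589, -0.001]
force: [0.1, 0.7, 0.5]
opening: 0.0211
```

Request:
arm_command(motion=[{"slide": [0,0,-0.03],"turn": [0,0,0]},{"slide": [0,0,-0.06],"turn": [0,0,0]},{"slide": [0,0,-0.08],"turn": [0,0,0]},{"slide": [0,0,-0.09],"turn": [0,0,0]},{"slide": [0,0,-0.06],"turn": [0,0,0]}])

```text
t: 36.73
tool_pos: [0.4767, 0.452, 0.378]
orientation: [-2.71, -1.589, -0.006]
force: [0.7, -0.5, 0.7]
opening: 0.0212
```

Request:
arm_command(motion=[{"slide": [0.08,0,0],"turn": [0,0,0]},{"slide": [0.08,0,0],"turn": [0,0,0]},{"slide": [0.06,0,0],"turn": [0,0,0]},{"slide": [0,0,0],"turn": [0,0,0]},{"slide": [0,0,0],"turn": [0,0,0]}])

```text
t: 37.15
tool_pos: [0.5195, 0.5292, 0.3725]
orientation: [2.709, 1.59, -0.002]
force: [0.5, 0.1, -0.1]
opening: 0.0212
```

```bash
python3 st.py
python3 - <<'E'
from plant import robot
from h import *
d=robot.read_camera("scene");t=robot.read_camera("top");pickle.dump(t,open("topB.pkl","wb"))
cv2.imwrite("pics/topB.png",t["pixels"])
a=up(d,195,215,60,60,6);b=up(d,262,155,60,60,6)
cv2.imwrite("pics/fin.png",np.hstack([a,b]))
crop(t,"pics/tf.png",140,160,180,60,4)
E
```

```text
37.15 [0.5195 0.5292 0.3725] jaw yaw 60.8 F [ 0.5  0.1 -0.1] T [0.013 0.029 0.017] 0.0212 q [ 0.73  0.53  1.06 -0.    1.55 -0.34]
```

View pics/fin.png

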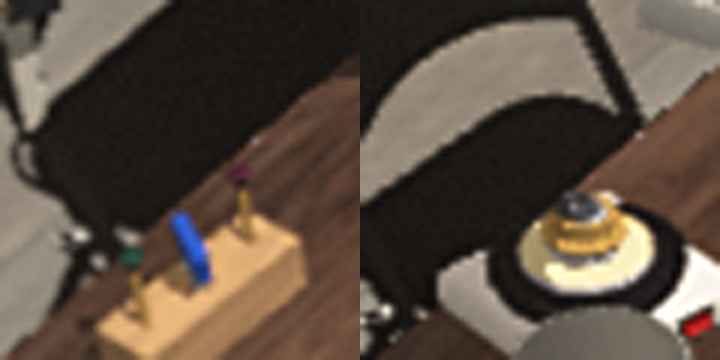

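View pics/topB.png

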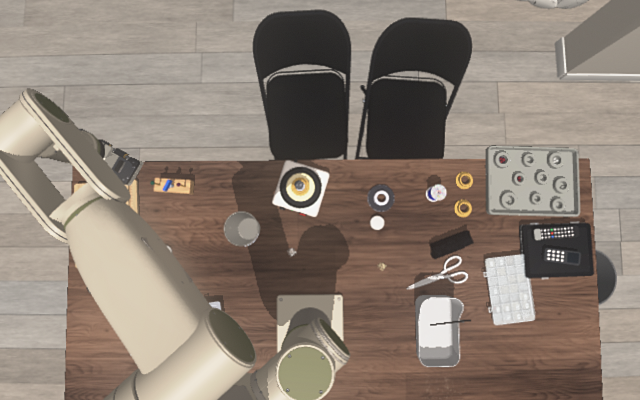

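View pics/tf.png

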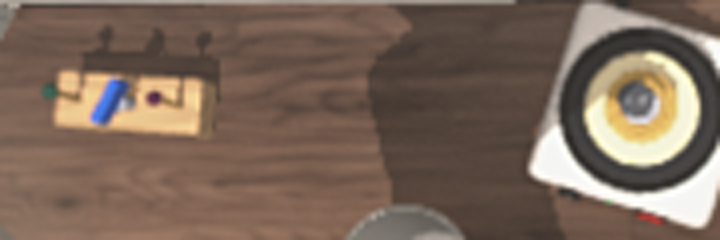

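The key stands in its hole, the stack is seated and the bystanders haven't moved. Before handing in, one quantitative check of the cap's displacement between the open and locked pictures.

Run:
```python
from h import *
c0=None
for n in("top4.pkl","topA.pkl"):
    t=load(n);x0,y0=283,165;k=12;i=up(t,x0,y0,34,40,k);g=i[...,2].astype(int)
    m=((g<125)).astype(np.uint8);q=np.zeros_like(m);cv2.circle(q,(200,245),85,1,-1)
    m=m&q;H=cv2.cvtColor(i,cv2.COLOR_BGR2HSV);m=m&(H[...,1]<90)
    print(n,circ(t,m.astype(np.uint8),x0,y0,k,.0955))
a=np.array([4.5*np.cos(np.radians(162.9)),4.5*np.sin(np.radians(162.9))])
for L in(.9,1.0,1.1,1.2):
    w=np.radians(162.9)-L;print(L,(4.5*np.array([np.cos(w),np.sin(w)])-a).round(2))
```

```text
top4.pkl (array([0.463 , 0.0249]), np.float64(29.9), np.float64(0.24))
topA.pkl (array([0.4663, 0.0278]), np.float64(29.6), np.float64(0.38))
0.9 [2.66 2.87]
1.0 [3.09 3.01]
1.1 [3.53 3.11]
1.2 [3.98 3.17]
```

```bash
python3 -c "
from plant import robot
print(robot.close_job())"
```

```text
the job is handed in; nothing more can be done
None
```

The job is done and handed in at about 37 s of the 72 s limit. The cream lap is on the platen, the brass flange is on its hub, the cap is turned to its stop and the key is back in its stand.

**What my last checks showed**
- **Lap:** it bottomed at the height expected for the platen. By camera its centre is within about 0.5 mm of the spigot axis.
- **Flange:** I used the leftmost of the three, the one beside the spool. It bottomed within 0.2 mm of the expected height, and the side view shows it flush.
- **Lock:** the key went fully home, then turned 1.47 rad clockwise. Torque rose to 0.18 N m against the cap's 0.06 N m friction.
- **Key:** it is upright in its hole, at the same height as when I picked it up.
- **Bystanders:** the dark lap, spool, jar and tumbler look unmoved in the final top view.

**What disagreed**
- **Cap displacement:** by camera the cap moved (3.3, 2.9) mm, against (4.0, 3.2) mm expected for a full 1.2 rad turn. That reads as about 1.1 rad, within measuring error and the unknown starting angle. I relied on the torque for the stop.
- **Key in the grip:** it sat a few millimetres off-centre along its handle. The side camera also showed about 1 mm of bias. Neither affected the insertion.

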